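# Fetch the multimeter from behind the bench caddy's front row

## Task

The multimeter lies at the back of the dark bench caddy, behind the spray can, the white bottle and the finned heatsink. Stand all three of those aside, upright, in the grey tray, then lay the meter gently, face up, inside the white outline on the blue mat, centred and along it, without dropping it. Finally put the can, the bottle and the heatsink back upright in the caddy, each in the very place it came from; never tip one over, and leave the solder reel in the tray where it lies.

Things in the scene. Friction and masses are not known exactly. Their poses are not given: they have to be found in the camera images.
- caddy: Fixed dark metal caddy, 180 x 180 mm, floor top 4 mm above the bench. Origin: centre of its underside; x to the rear. Lips: rear 25 mm high, inner face x = +87 mm; sides 20 mm high, at y = +/-87 mm; open front. Three tall things stand at x about -42 mm, y about -48, 0, +48 mm (which is where varies), 8 mm apart; 3 to 7 mm behind them lies the meter, at x about +12 mm, its length along y.
- can: Small upright round spray can, bare aluminium with a yellow band and a grey cap: 40 mm diameter, straight sides up to 86 mm, 100 mm tall in all, about 140 g. Origin: centre of its underside; z up. Starts in the caddy's front row.
- bottle: Upright square white plastic bottle with black cap and a small nozzle, closed and rigid: 38 x 38 mm, straight sides up to 84 mm, 102 mm tall in all, about 120 g. Origin: centre of its underside; z up, x and y square to its sides. Starts in the caddy's front row, about square to the caddy.
- heatsink: Upright bare aluminium heatsink with vertical fins: 40 x 40 x 98 mm tall, straight sides all the way up, about 220 g. Origin: centre of its underside; z up, x and y square to its sides. Starts in the caddy's front row, about square to the caddy.
- meter: Multimeter lying on its back, red rim, dark face with screen and dial: 130 (its x) x 58 (its y) x 29 mm high (face details 3 mm more), about 260 g. Origin: centre of its underside; z up out of the face, screen at +x. Too low and long to grip but across its 58 mm width, so the front row must be gone first; behind it about 45 mm are free to the rear lip.
- tray: Fixed grey plastic tray, 260 (its x) x 115 (its y) mm, walls 3 mm thick and 12 mm high, floor top 3 mm above the bench. Origin: centre of its underside, on the bench. The side area for the three tall things: free from x = -125 to +75 mm; the solder reel lies near x = +100 mm. The tray and the mat swap sides between starts.
- reel: Small white plastic solder reel lying flat in the tray near x = +100 mm, y = 0 of the tray: 40 mm diameter, 18 mm high, 100 g. Origin: centre of its underside. To be left alone.
- mat: Fixed blue bench mat, 200 (its x) x 150 (its y) x 3 mm, with a white outline 150 (along x) x 75 mm (3 mm line) centred on it. Origin: centre of its underside, on the bench; its top is 3 mm above the bench. Either end of the meter may point either way along x.

How it is judged:
By the outcome, as a careful person would: the job done as asked, in the order asked, and still so for the second after the job is handed in, with the robot touching nothing.
It also fails if it takes over 128 s, if anything falls off the work surface, if the arm or the gripper's body presses on something with over 40 N, if the wrist force passes 120 N, or if a joint passes its speed limit or range.

## Robot

A 6-joint arm with a two-finger parallel gripper is mounted at the origin on the work surface. World frame = base frame: x ahead of the robot, y to its left, z up, the work surface at z = 0. Lengths are in m, angles in rad, forces in N, time in s.
With the tool pointing down it reaches from about 0.325 to 0.75 m from the base axis. Payload 7.6 kg.
Tool frame: the origin (TCP) lies between the finger pads; the fingertips stand 17 mm ahead of it and the grasp point (between the pads) lies 2 mm behind it (robot.tips_ahead is the y of the fingertips in the tool frame, in m); y points along the fingers, x is the direction in which the jaws open and shut, and the axes are right-handed (so a half turn about y gives the same grasp; the last joint's range is limited). The gripper opens to 85 mm and grips with 20 to 120 N. Pads are 22 mm wide; open, the fingers measure 114 mm over their backs; the gripper's body (76 mm by 85 mm) begins 54 mm behind the grasp point. The pads swing forward as they close: fully open they stand 13 mm farther back than shut.
Start: joints at [-1.413, 0.052, 1.401, -0, 1.689, -0.07], TCP at [0.119, -0.511, 0.248] pointing down, gripper open.
Joint ranges: [-2.9, 2.9], [-0.91, 2.17], [0.12, 2.37], [-1.06, 4.2], [0.26, 2.73], [-2.93, 2.93]. Speed limits (rad/s): [2.57, 2.57, 3.01, 3.14, 3.14, 3.14].

## Interface

Orientations are given as [roll, pitch, yaw] about the fixed x, y, z axes, in that order (R = Rz(yaw) Ry(pitch) Rx(roll)).
In Python, from plant import robot gives the robot as it stands.
- The arm moves only by the shell command python3 -m handwheel 'ROWS' [OPENING] [FORCE]. ROWS is JSON, a list of rows, each an object of numbers: "tx", "ty", "tz": the shift along the tool's x, y, z in cm; "yaw": the turn about the tool's y in degrees. A call has 1 to 8 rows; each row is the pose to reach, as a shift and turn from the pose commanded when the call began, along the tool's axes at that moment; what a row does not reach only later rows make up. A row lasts 1/12 s, in which the tool goes at most 41.7 mm and 7.16 degrees, less where a joint would pass 70% of its speed; a pose out of reach is approached as far as the arm can. A call with a gripper value outside its range is refused whole. OPENING is the gripper command: -1 is fully open, 1 is shut, values between are in proportion, set as the call begins (- or left out, the last holds). The fingers move at their own pace and stop on an object; FORCE is the grip in N (left out, the last holds). Time passes only in rows, so rows that repeat a pose let the fingers close. It gives the time, the measured TCP pose, the force and the opening at its end, in the units of the state.
- robot.sense(): the state, without advancing time (a new reading comes with each control period).
- robot.camera(name): name is "side" or "top"; returns a dict with "image" (480x640x3 uint8, red, green, blue), "K" (3x3 intrinsics, pixels), "R" (3x3) and "t" (3): a world point X has camera coordinates R X + t. Camera axes: x right, y down, z forward; pixel columns grow to the right and rows downward; lengths in m; the calibration is good to about 2 mm. A picture is of the moment at which its call begins. There is no depth.
- robot.close_job(): hands the job in, once; it reports no verdict.
The state is a dict: "time_s": time; "joints": joint angles; "qvel": joint speeds; "tau": joint torques, N m; "tcp_pos": TCP position; "eef_rot": TCP orientation; "wrist_force": force on the tool from outside, world axes, zero at the start; "moment": the same for the moment, N m; "opening": finger opening in m.
Only numpy, scipy, OpenCV 4.12 (cv2) and the standard library are available. Lean on these libraries where they do the work, as an engineer would, in place of code of your own. Each camera call takes 0.05 s, during which the arm holds its last target.

## Working session

There is one attempt and no reset: what is moved stays moved. The work goes in short steps, Python scripts to look and compute and a shell command to move; the robot and the scene stay as the last step left them, time stands still between calls to the robot, and variables do not carry over. Pictures are saved under pics/ and viewed, and the job is handed in when it is done.

```bash
ls -la; mkdir -p pics; python3 - <<'E'
from plant import robot
import cv2,numpy as np
s=robot.sense();print(s)
for n in("side","top"):
    c=robot.camera(n);cv2.imwrite(f"pics/{n}0.png",c["image"][:,:,::-1]);print(n,c["K"].tolist(),c["R"].tolist(),c["t"].tolist())
    np.savez(f"{n}0.npz",**c)
E
```

```text
total 12
drwxr-xr-x  3 agent agent 4096 Dec  7 05:37 .
drwxr-xr-x 23 root  root  4096 Dec  7 05:37 ..
drwxr-xr-x  2 agent agent 4096 Dec  7 05:37 pics
{'time_s': 0.0, 'joints': array([-1.41332051e+00,  5.28226608e-02,  1.40177903e+00,  1.41747620e-05,
        1.68861400e+00, -7.03240814e-02]), 'qvel': array([ 6.82640182e-05, -7.36387752e-04,  6.37217999e-04, -1.89429005e-03,
        2.89559545e-03, -8.90294779e-05]), 'tau': array([ 3.24570128e-04, -3.81662428e+01, -3.60188091e+01, -1.86629813e-05,
        6.16443227e-03,  1.40617757e-05]), 'tcp_pos': array([ 0.11853064, -0.5111422 ,  0.24745238]), 'eef_rot': array([-1.57066824,  0.00161803, -1.34299467]), 'wrist_force': array([-0.11876702, -0.34596547,  0.26657422]), 'moment': array([ 0.01187383, -0.00073915, -0.01891097]), 'opening': 0.0855997806290867}
side [[450.153453164344, 0.0, 316.5479506913152], [0.0, 450.153453164344, 240.95555385737276], [0.0, 0.0, 1.0]] [[-0.8073378744802974, -0.5899996749610477, 0.010292714680468601], [-0.4376420089179544, 0.5869737880126724, -0.6811249842843173], [0.3958219656106677, -0.5544025213975065, -0.7320948134006926]] [0.4492500184019759, 0.26398212310044383, 0.6285168398322001]
top [[469.59761966026434, 0.0, 328.85668378963595], [0.0, 469.59761966026434, 237.57029629682145], [0.0, 0.0, 1.0]] [[0.018603540164938863, -0.9998097327356671, -0.005865715673726716], [-0.998605804661014, -0.018290632653732118, -0.04951666037259606], [0.04939995132244871, 0.006778722900349826, -0.99875607318563]] [0.010115713481911663, 0.5319382500526216, 0.8332832711712199]
```

View pics/side0.png

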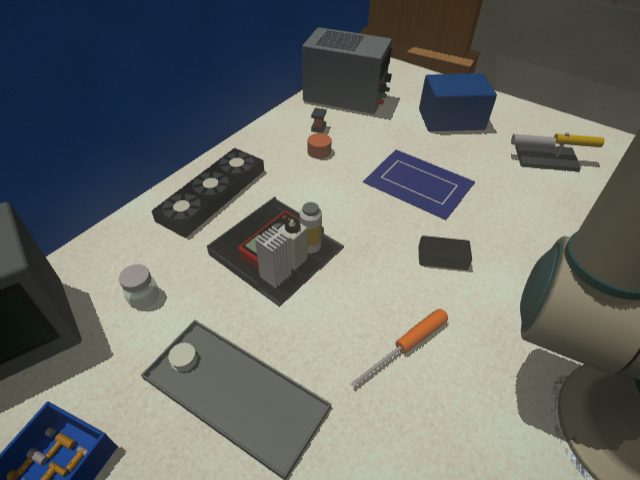

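View pics/top0.png

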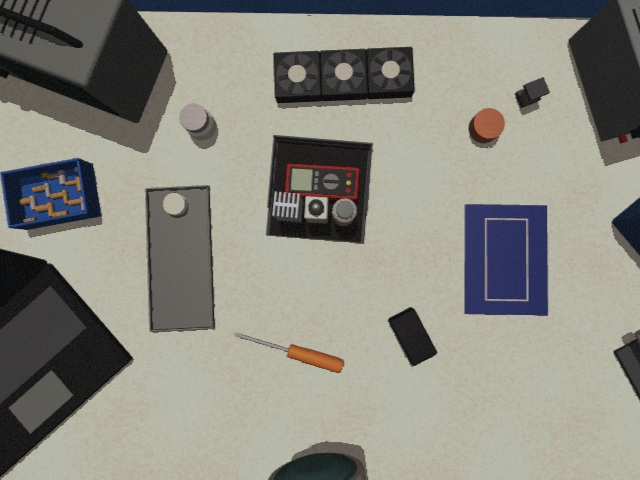

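```bash
cat > h.py <<'E'
import numpy as np,cv2
def cam(n,live=True,save=None):
    from plant import robot
    c=robot.camera(n)
    if save: cv2.imwrite(save,c["image"][:,:,::-1])
    return c
def ray(c,u,v,z):
    d=c["R"].T@np.linalg.inv(c["K"])@np.array([u,v,1.]); o=-c["R"].T@c["t"]
    return (o+d*(z-o[2])/d[2])
def proj(c,X):
    p=c["K"]@(c["R"]@np.asarray(X)+c["t"]); return p[:2]/p[2]
def crop(c,u0,u1,v0,v1,k,f):
    im=cv2.resize(c["image"][v0:v1,u0:u1,::-1],None,fx=k,fy=k,interpolation=cv2.INTER_CUBIC); cv2.imwrite(f,im)
E
python3 - <<'E'
from h import *
t=np.load("top0.npz");s=np.load("side0.npz")
crop(t,260,380,130,250,5,"pics/a.png"); crop(s,200,350,185,305,5,"pics/b.png")
from plant import robot; print(robot.tips_ahead)
E
```

```text
0.017
```

View pics/a.png

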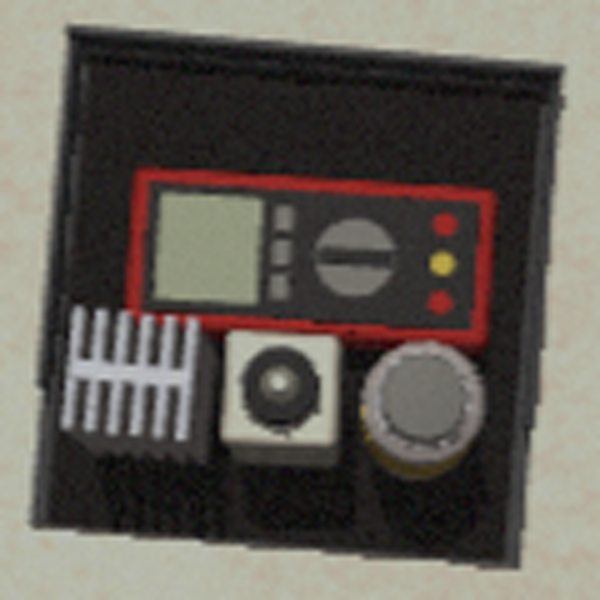

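View pics/b.png

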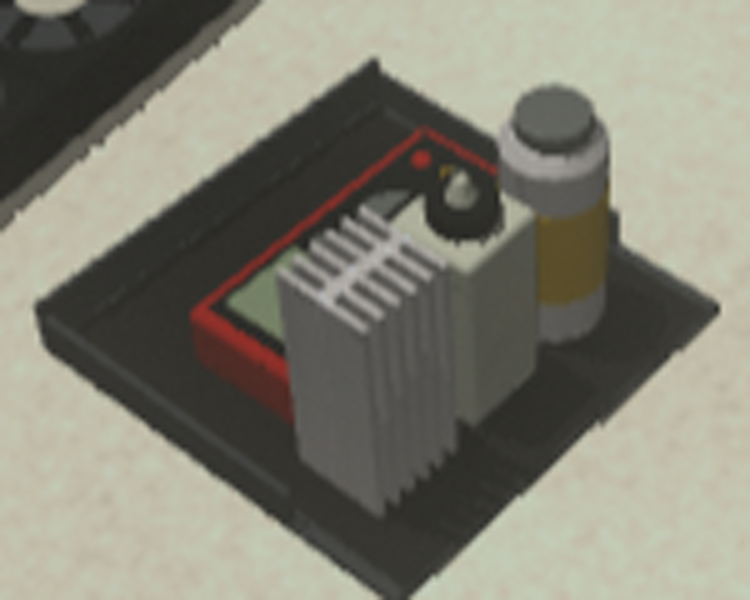

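```bash
cat > m0.py <<'E'
from h import *
t=np.load("top0.npz");im=t["image"].astype(int);hsv=cv2.cvtColor(t["image"],cv2.COLOR_RGB2HSV)
def big(mask,u0,u1,v0,v1,k=1):
    m=np.zeros(mask.shape,np.uint8);m[v0:v1,u0:u1]=mask[v0:v1,u0:u1]
    cs,_=cv2.findContours(m,cv2.RETR_EXTERNAL,cv2.CHAIN_APPROX_NONE)
    return sorted(cs,key=cv2.contourArea)[-k:]
def rect(c,zs,name):
    r=cv2.minAreaRect(c);b=cv2.boxPoints(r)
    P=np.array([ray(t,u,v,zs)[:2] for u,v in b])
    e=P-np.roll(P,-1,0);L=np.linalg.norm(e,axis=1)
    a=np.degrees(np.arctan2(e[:,1],e[:,0]))
    print(name,"px",np.round(r[0],1),"ctr",P.mean(0).round(4),"edges",L.round(4),"ang",a.round(1));return P
H,S,V=hsv[...,0],hsv[...,1],hsv[...,2]
mat=((H>105)&(H<130)&(S>120)).astype(np.uint8)
mat=cv2.morphologyEx(mat,cv2.MORPH_CLOSE,np.ones((9,9)))
rect(big(mat,440,570,190,330)[0],.003,"mat")
g=(im.min(2)>130).astype(np.uint8)
rect(big(g,472,540,212,308)[0],.003,"outline")
bg=((V>150)).astype(np.uint8)
tr=(V<150).astype(np.uint8)
rect(big(cv2.morphologyEx(tr,cv2.MORPH_CLOSE,np.ones((3,3))),140,220,180,340)[0],.012,"tray")
rect(big((V<130).astype(np.uint8),250,385,125,252)[0],.012,"caddy")
red=(((H<8)|(H>172))&(S>120)&(V>80)).astype(np.uint8)
rect(big(red,280,365,155,205)[0],.033,"meter")
for x in [(271,303,188,220),(300,330,194,225),(330,360,195,228)]:
    print(V[x[2]:x[3],x[0]:x[1]][::4,::3])
E
python3 m0.py
```

```text
mat px [506.  259.5] ctr [ 0.4988 -0.3024] edges [0.1979 0.1458 0.1977 0.1441] ang [-179.8   91.    -0.2  -88.9]
outline px [494.5 259. ] ctr [ 0.499  -0.2816] edges [0.0346 0.1488 0.0343 0.1488] ang [  91.     0.   -88.9 -179.9]
tray px [179.1 258.3] ctr [0.4903 0.2896] edges [0.1209 0.2626 0.119  0.2627] ang [  93.2    4.   -86.7 -175.6]
caddy px [318.6 188.8] ctr [0.6205 0.0403] edges [0.1855 0.183  0.1851 0.1811] ang [176.5  86.   -4.1 -93.9]
meter px [321.6 180.8] ctr [0.6312 0.0346] edges [0.0563 0.129  0.0562 0.1286] ang [177.7  87.3  -2.8 -92.7]
[[ 37  39  35  33  29 143  52 152 151 149 151]
 [ 36  92  63 163  61 156  96  64  68  62  54]
 [ 33 158  57 140 131  62 166 105  72 168  58]
 [ 59 162  58 129 163  58 138 157  60 152  61]
 [ 48 177 190 192 189 188 191 191 182 129  61]
 [ 52 154 105  69 170  82  74 180  85 106  61]
 [ 47 137 161  60 136 131  60 169 107  73  56]
 [ 41  63  91  56 111 161  61 134 157  61  44]]
[[125 140 144 151 150 153 153 151  65  59]
 [ 58  25 174 185 183 185 185 183 184 122]
 [ 60  45 179 133  53  51  54  55 187 113]
 [ 59  28 178  51  92 185  98  52 157 110]
 [ 61  23 180  71  50  65  52  52 163 100]
 [ 60  26 184 184  68  21  48 156 184  92]
 [ 59  16  92 106 119 134 135 149 152  59]
 [ 54  22  31  48  48  58  59  62  60  37]]
[[148 148 147  66  68  64  57  50 108  85]
 [ 38  49  51  87 152 153 134  67  69  34]
 [ 17  19 149 117 119 115 113 138 105  26]
 [ 37 124 113 118 116 117 112 111 145  39]
 [ 30 148 108 116 115 113 109 110 145  46]
 [ 26  95 149  92 109 109 108  90 123  39]
 [ 26  40  76 126 108 101 113 117  26  34]
 [ 22  36  36  65  59  67  62  27  14  30]
 [ 14  37  20  22  17  17  22  21  15  31]]
```

```bash
cat > m1.py <<'E'
exec(open("m0.py").read().split("H,S,V=")[0])
H,S,V=hsv[...,0],hsv[...,1],hsv[...,2]
o=-t["R"].T@t["t"];print("cam",o.round(3))
def sub(mask_gray,thr,u0,u1,v0,v1,k=8):
    a=cv2.resize(mask_gray[v0:v1,u0:u1].astype(np.float32),None,fx=k,fy=k,interpolation=cv2.INTER_CUBIC)
    m=(a>thr).astype(np.uint8)
    return m,lambda p:np.asarray(p)/k-0.5+0.5/k+np.array([u0,v0])
def rect8(m,f,z,name):
    cs,_=cv2.findContours(m,cv2.RETR_EXTERNAL,cv2.CHAIN_APPROX_NONE)
    c=np.vstack([x for x in cs if cv2.contourArea(x)>200]); 
    P=np.array([ray(t,*f(q),z)[:2] for q in c[:,0]]).astype(np.float32)*1000
    r=cv2.minAreaRect(P);print(name,np.round(r[0],1),np.round(r[1],1),round(r[2],1));return P
m,f=sub(V,115,270,301,189,219);rect8(m,f,.102,"hs")
m,f=sub(V,160,303,329,195,223);rect8(m,f,.088,"bottle")
R=(im[...,0]-im[...,1]);
m,f=sub(R,45,280,362,160,203);P=rect8(m,f,.033,"meter")
# circle can cap+shoulder
m,f=sub(V,85,331,360,197,221);cv2.imwrite("pics/canm.png",m*255)
cs,_=cv2.findContours(m,cv2.RETR_EXTERNAL,cv2.CHAIN_APPROX_NONE);c=max(cs,key=cv2.contourArea)
P=np.array([ray(t,*f(q),.09)[:2] for q in c[:,0]]).astype(np.float32)*1000
print("can",cv2.minEnclosingCircle(P),cv2.fitEllipse(P))
E
python3 m1.py
python3 - <<'E'
from h import *
t=np.load("top0.npz")
E
```

```text
cam [0.49  0.014 0.859]
hs [583.7  89.2] [43.  47.8] 85.7
bottle [578.1  42.3] [35.1 35.2] 88.1
meter [630.8  34.5] [129.9  57.7] 87.4
can ((580.5333251953125, -4.003796577453613), 26.486995697021484) ((577.32666015625, -4.320642471313477), (43.801029205322266, 44.8502311706543), 173.6565399169922)
```

View pics/canm.png

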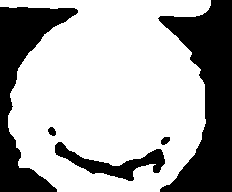

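```bash
cat >> m1.py <<'E'
print('---')
def show(lo,hi,u0,u1,v0,v1,z,n,k=8,fn=None):
    a=cv2.resize((V if fn is None else fn)[v0:v1,u0:u1].astype(np.float32),None,fx=k,fy=k,interpolation=cv2.INTER_CUBIC)
    cv2.imwrite("pics/"+n+".png",a)
show(0,0,330,361,195,230,0,"can8",16); show(0,0,268,305,186,224,0,"hs8",16)
E
python3 m1.py|tail -1
```

```text
---[ WARN:0@7.393] global loadsave.cpp:1063 imwrite_ Unsupported depth image for selected encoder is fallbacked to CV_8U.
```

View pics/can8.png

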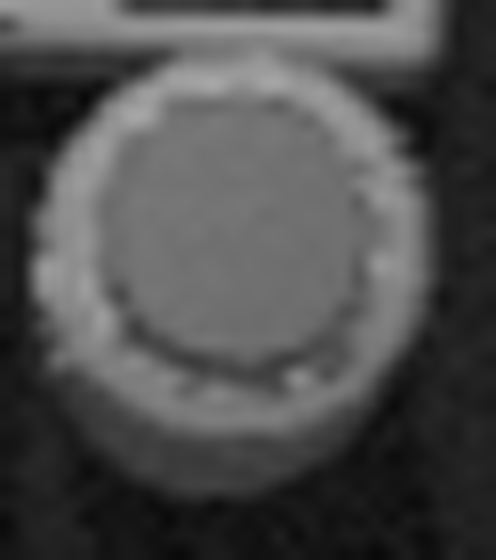

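View pics/hs8.png

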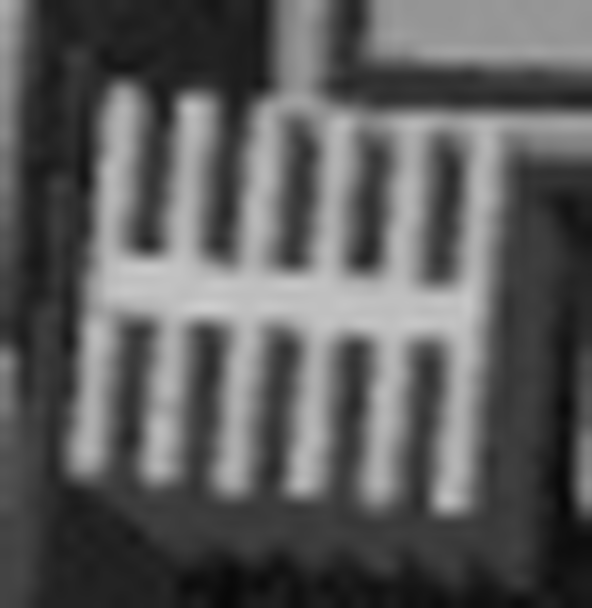

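```bash
python3 - <<'E'
from h import *
t=np.load("top0.npz");s=np.load("side0.npz")
print("can",ray(t,344.1,209.5,.09),ray(t,344.0,208.9,.104))
q=[ray(t,268+a/16-.5,186+b/16-.5,.102)*1000 for a,b in[(105,85),(500,118),(470,512),(68,475)]]
q=np.array(q);print(q.round(1),q.mean(0)); d=q-np.roll(q,-1,0);print(np.degrees(np.arctan2(d[:,1],d[:,0])),np.linalg.norm(d,axis=1))
# side: nozzle tip, cap
print("bottle nozzle top",ray(t,260+279/5-.4,130+381/5-.4,.106))
# side camera crop offset 200,185 x5
print("side hs corners")
q=np.array([ray(s,200+a/5-.4,185+b/5-.4,.102) for a,b in[(280,270),(370,205),(452,262),(365,333)]])*1000;print(q.round(1),q.mean(0))
print("side can cap",ray(s,200+553/5-.4,185+118/5-.4,.104)*1000)
print("nozzle",ray(s,200+461/5-.4,185+175/5-.4,.106)*1000)
E
```

```text
can [ 0.57450119 -0.00477643  0.09      ] [ 0.57392845 -0.00425306  0.104     ]
[[601.6 109.6 102. ]
 [598.9  69.5 102. ]
 [558.8  71.7 102. ]
 [561.8 112.4 102. ]] [580.28989813  90.79387818 102.        ]
[ 86.21656755  -3.08346334 -94.23723399 176.00398132] [40.22332305 40.16790909 40.86313938 39.84153965]
bottle nozzle top [0.57789174 0.0419236  0.106     ]
side hs corners
[[600.2 109.6 102. ]
 [595.9  69.3 102. ]
 [557.7  73.4 102. ]
 [560.5 114.1 102. ]] [578.57274685  91.61984499 102.        ]
side can cap [5.71151058e+02 3.11347530e-01 1.04000000e+02]
nozzle [577.84032738  43.01599233 106.        ]
```

```bash
python3 - <<'E'
from h import *
t=np.load("top0.npz");s=np.load("side0.npz")
crop(t,455,555,195,325,6,"pics/c.png");crop(s,355,485,140,230,6,"pics/d.png")
E
```

```text
(no output)
```

View pics/c.png

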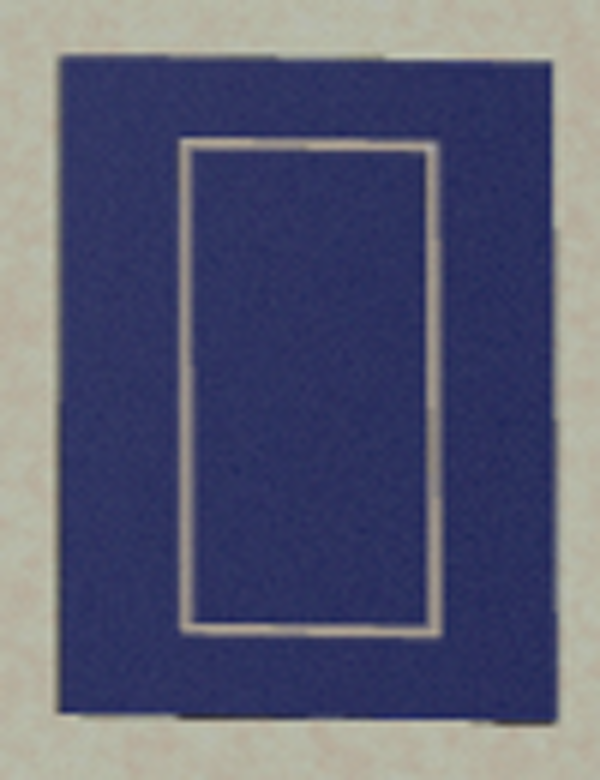

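View pics/d.png

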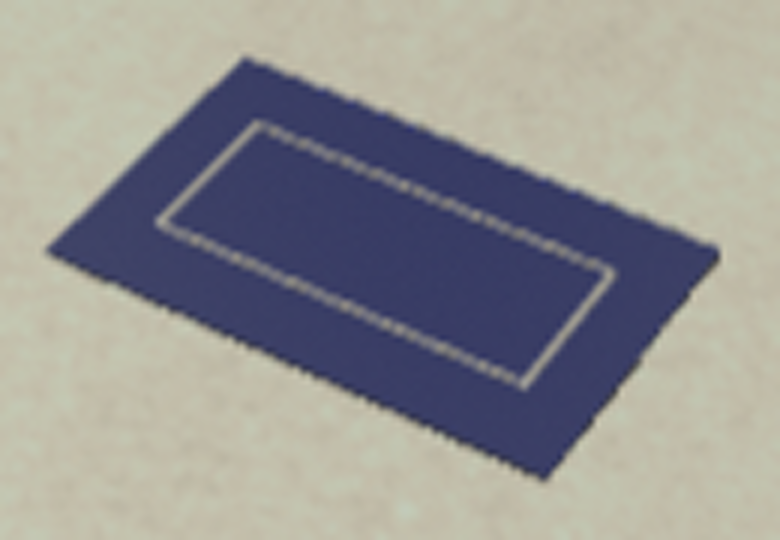

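```bash
python3 - <<'E'
from h import *
t=np.load("top0.npz");s=np.load("side0.npz")
def rep(n,c,pts,u0,v0,k,z):
    q=np.array([ray(c,u0+(a+.5)/k-.5,v0+(b+.5)/k-.5,z)*1000 for a,b in pts])[:,:2]
    d=np.roll(q,-1,0)-q
    print(n,q.mean(0).round(1),np.linalg.norm(d,axis=1).round(1),np.degrees(np.arctan2(d[:,1],d[:,0])).round(1))
rep("mat in top",t,[(185,144),(433,147),(435,632),(186,629)],455,195,6,.003)
rep("mat out top",t,[(60,57),(551,62),(556,722),(59,713)],455,195,6,.003)
rep("mat in side",s,[(259,124),(612,272),(524,386),(160,222)],355,140,6,.003)
rep("mat out side",s,[(245,59),(720,250),(546,480),(48,250)],355,140,6,.003)
rep("caddy front",t,[(35,527),(518,567)],260,130,5,.012)
rep("caddy rear",t,[(70,28),(563,68)],260,130,5,.025)
crop(t,135,225,175,340,4,"pics/e.png")
E
```

```text
mat in top [ 499.  -302.8] [ 75.2 146.6  74.9 146.7] [ -89.7 -179.9   90.4    0.2]
mat out top [ 499.1 -301.8] [149.1 199.5 149.2 198.5] [ -89.6 -179.8   90.1    0.2]
mat in side [ 497.8 -300.3] [146.2  75.7 147.5  74.4] [179.9  90.8  -0.6 -90.1]
mat out side [ 497.  -298.3] [198.  149.9 198.4 146.8] [-179.6   90.3   -0.5  -89.8]
caddy front [528.7  45.2] [175. 175.] [-93.7  86.3]
caddy rear [707.8  33.9] [177.8 177.8] [-93.7  86.3]
```

View pics/e.png

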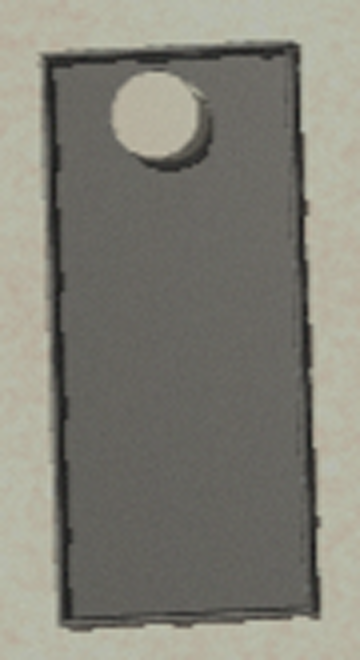

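```bash
cat > go.py <<'E'
import sys,numpy as np
from plant import robot
from scipy.spatial.transform import Rotation as Ro
x,y,z,yaw=map(float,sys.argv[1:5])
s=robot.sense();R=Ro.from_euler('xyz',s["eef_rot"]);Rm=R.as_matrix()
d=Rm.T@(np.array([x,y,z])-s["tcp_pos"])*100
w=np.degrees(np.arctan2(Rm[1,0],Rm[0,0]))
dy=-((yaw-w+180)%360-180)
print("t",round(s["time_s"],2),"tcp",s["tcp_pos"].round(4),"yaw",round(w,2),"op",round(s["opening"],4),"F",s["wrist_force"].round(1))
print("tx %.2f ty %.2f tz %.2f yaw %.1f"%(*d,dy),"rows>=",round(max(np.linalg.norm(d)/4.17,abs(dy)/7.16),1))
E
python3 go.py .5797 .091 .25 -3.7
```

```text
t 0.1 tcp [ 0.1186 -0.5112  0.2475] yaw -76.95 op 0.0855 F [-1.3 -0.2  0.7]
tx -48.25 ty -0.17 tz 58.52 yaw -73.2 rows>= 18.2
```

```bash
python3 -m handwheel '[{"tx":-2.5,"tz":3,"yaw":-5},{"tx":-5,"tz":6,"yaw":-11},{"tx":-7.7,"tz":9.3,"yaw":-18},{"tx":-10.4,"tz":12.5,"yaw":-25},{"tx":-13,"tz":15.7,"yaw":-32},{"tx":-15.6,"tz":18.9,"yaw":-39},{"tx":-18.2,"tz":22,"yaw":-46},{"tx":-20,"tz":24.3,"yaw":-51}]' -1; python3 go.py .5797 .091 .25 -3.7
```

```text
t 0.1 tcp [ 0.1186 -0.5112  0.2475] yaw -76.95 op 0.0855 F [-1.3 -0.2  0.7]
tx -48.25 ty -0.17 tz 58.52 yaw -73.2 rows>= 18.2$[0]: bad value
```

```bash
python3 -m handwheel '[{"tx":-2.5,"ty":0,"tz":3,"yaw":-5},{"tx":-5,"ty":0,"tz":6,"yaw":-11},{"tx":-7.7,"ty":0,"tz":9.3,"yaw":-18},{"tx":-10.4,"ty":0,"tz":12.5,"yaw":-25},{"tx":-13,"ty":0,"tz":15.7,"yaw":-32},{"tx":-15.6,"ty":0,"tz":18.9,"yaw":-39},{"tx":-18.2,"ty":0,"tz":22,"yaw":-46},{"tx":-20,"ty":0,"tz":24.3,"yaw":-51}]' -1; python3 go.py .5797 .091 .25 -3.7
```

```text
time_s: 0.77
tcp_pos: [0.3112, -0.2591, 0.2482]
eef_rot: [-1.57, -0.0, -0.445]
wrist_force: [0.8, -0.2, -0.4]
opening: 0.0852
t 0.77 tcp [ 0.3112 -0.2591  0.2482] yaw -25.52 op 0.0852 F [ 0.8 -0.2 -0.4]
tx 9.15 ty -0.16 tz 43.16 yaw -21.8 rows>= 10.6
```

```bash
python3 -m handwheel '[{"tx":0.9,"ty":0,"tz":4,"yaw":-4},{"tx":1.8,"ty":0,"tz":8,"yaw":-8},{"tx":2.7,"ty":0,"tz":12,"yaw":-12},{"tx":3.6,"ty":0,"tz":16,"yaw":-16},{"tx":4.5,"ty":0,"tz":20,"yaw":-20},{"tx":5.2,"ty":0,"tz":24,"yaw":-21.8},{"tx":6,"ty":0,"tz":28,"yaw":-21.8},{"tx":6.8,"ty":0,"tz":32,"yaw":-21.8}]' -1 >/dev/null; python3 go.py .5797 .091 .15 -3.7
```

```text
t 1.43 tcp [ 0.512  -0.0017  0.2479] yaw -4.12 op 0.0854 F [-0.3 -0.8  0.4]
tx 6.09 ty 9.78 tz 9.73 yaw -0.4 rows>= 3.6
```

```bash
python3 -m handwheel '[{"tx":2,"ty":2,"tz":3,"yaw":0},{"tx":4,"ty":4,"tz":6,"yaw":0},{"tx":6,"ty":6,"tz":9,"yaw":0},{"tx":6.1,"ty":9,"tz":9.7,"yaw":0},{"tx":6.1,"ty":9.8,"tz":9.7,"yaw":0},{"tx":6.1,"ty":9.8,"tz":9.7,"yaw":0},{"tx":6.1,"ty":9.8,"tz":9.7,"yaw":0}]' >/dev/null; python3 go.py .5797 .091 .068 -3.7
```

```text
t 2.02 tcp [0.5789 0.0877 0.1509] yaw -4.19 op 0.0856 F [ 0.1 -0.6  0.7]
tx 0.05 ty 8.29 tz 0.33 yaw -0.5 rows>= 2.0
```

```bash
python3 - <<'E'
from h import *
c=cam("top");np.savez("t1.npz",**c);s=cam("side");np.savez("s1.npz",**s)
crop(c,250,390,120,250,5,"pics/t1.png");crop(s,200,350,135,305,4,"pics/s1.png")
E
```

```text
(no output)
```

View pics/t1.png

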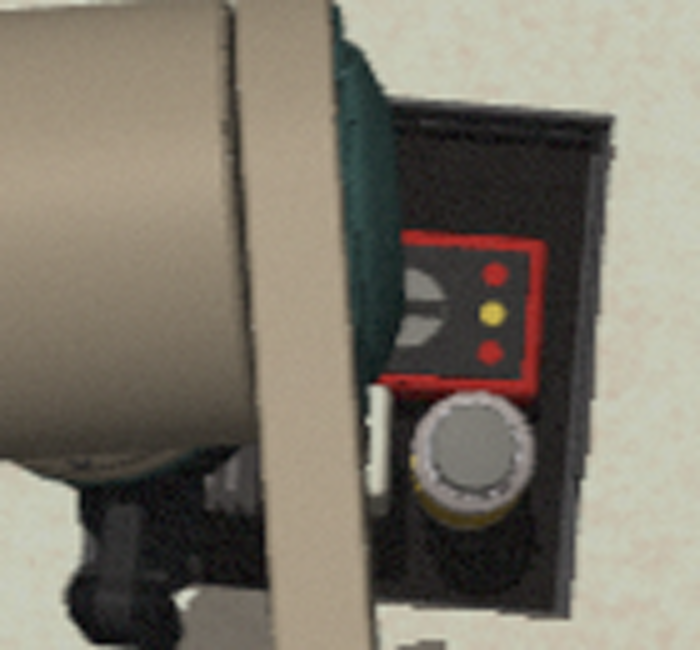

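View pics/s1.png

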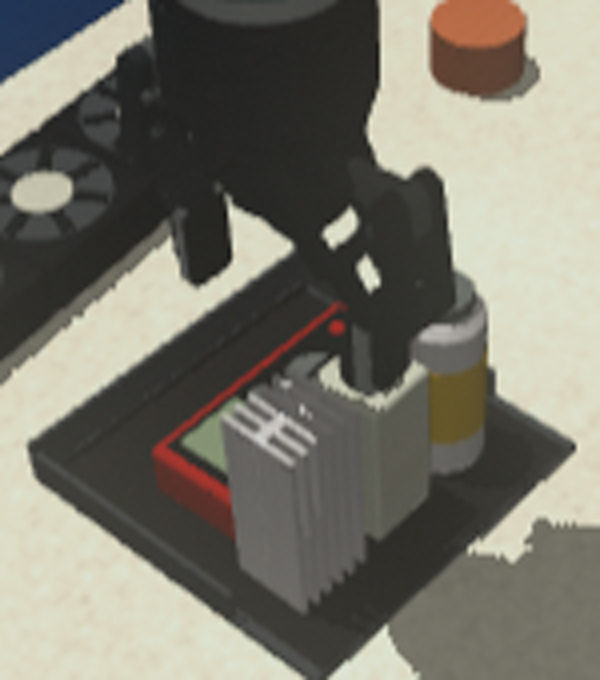

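```bash
python3 -m handwheel '[{"tx":0,"ty":0,"tz":0.3,"yaw":0.4},{"tx":0,"ty":2,"tz":0.3,"yaw":0.4},{"tx":0,"ty":2,"tz":0.3,"yaw":0.4},{"tx":0,"ty":2,"tz":0.3,"yaw":0.4}]' >/dev/null; python3 go.py .5797 .091 .068 -3.7
```

```text
t 2.45 tcp [0.579  0.0912 0.1305] yaw -4.59 op 0.0856 F [-0.1  0.   0.8]
tx 0.08 ty 6.25 tz -0.02 yaw -0.9 rows>= 1.5
```

```bash
python3 -m handwheel '[{"tx":0.07,"ty":1.5,"tz":0,"yaw":-0.9},{"tx":0.07,"ty":3,"tz":0,"yaw":-0.9},{"tx":0.07,"ty":4.5,"tz":0,"yaw":-0.9},{"tx":0.07,"ty":6,"tz":0,"yaw":-0.9},{"tx":0.07,"ty":6.2,"tz":0,"yaw":-0.9},{"tx":0.07,"ty":6.2,"tz":0,"yaw":-0.9}]' ; python3 go.py .5797 .091 .068 -3.7
python3 - <<'E'
from h import *
s=cam("side");crop(s,200,350,155,305,5,"pics/s2.png")
E
```

```text
time_s: 2.95
tcp_pos: [0.58, 0.0914, 0.0686]
eef_rot: [-1.571, 0.001, -0.064]
wrist_force: [0.9, 0.6, 0.2]
opening: 0.0855
t 2.95 tcp [0.58   0.0914 0.0686] yaw -3.66 op 0.0855 F [0.9 0.6 0.2]
tx -0.03 ty 0.06 tz -0.04 yaw 0.0 rows>= 0.0
```

View pics/s2.png

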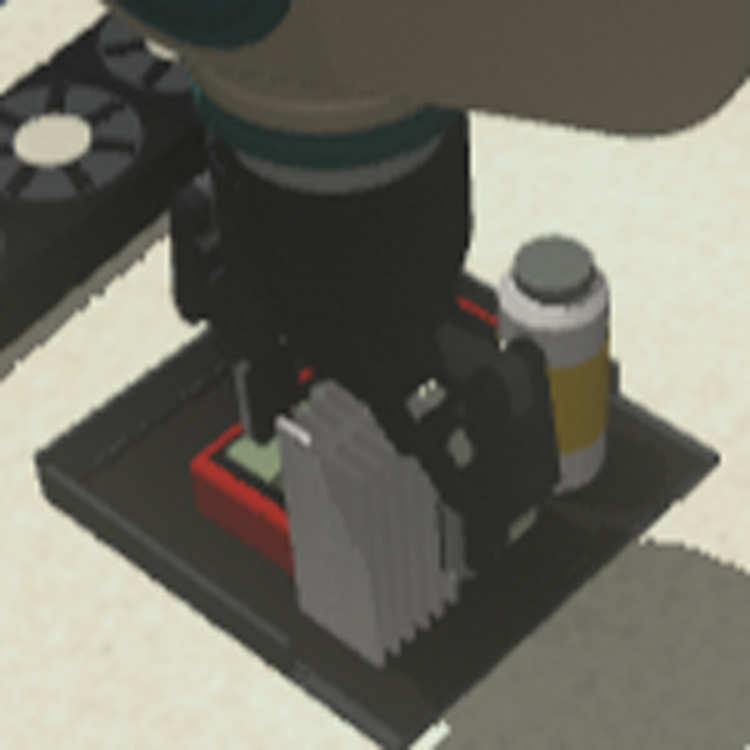

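```bash
python3 -m handwheel '[{"tx":0,"ty":0,"tz":0,"yaw":0},{"tx":0,"ty":0,"tz":0,"yaw":0},{"tx":0,"ty":0,"tz":0,"yaw":0},{"tx":0,"ty":0,"tz":0,"yaw":0}]' 0 40; python3 -m handwheel '[{"tx":0,"ty":0,"tz":0,"yaw":0},{"tx":0,"ty":0,"tz":0,"yaw":0},{"tx":0,"ty":0,"tz":0,"yaw":0}]' 1 40;python3 go.py .5797 .091 .068 -3.7
```

```text
time_s: 3.33
tcp_pos: [0.5804, 0.0915, 0.069]
eef_rot: [-1.571, -0.001, -0.064]
wrist_force: [-0.4, -0.1, -0.2]
opening: 0.043
time_s: 3.58
tcp_pos: [0.5805, 0.0915, 0.069]
eef_rot: [-1.571, -0.001, -0.064]
wrist_force: [0.4, 0.2, 4.5]
opening: 0.0397
t 3.58 tcp [0.5805 0.0915 0.069 ] yaw -3.65 op 0.0397 F [0.4 0.2 4.5]
tx -0.08 ty 0.10 tz -0.06 yaw 0.0 rows>= 0.0
```

```bash
python3 -m handwheel '[{"tx":0,"ty":-0.5,"tz":0,"yaw":0},{"tx":0,"ty":-1.5,"tz":0,"yaw":0},{"tx":0,"ty":-3,"tz":0,"yaw":0},{"tx":0,"ty":-4.5,"tz":0,"yaw":0},{"tx":0,"ty":-6,"tz":0,"yaw":0},{"tx":0,"ty":-6,"tz":0,"yaw":0}]' ;python3 go.py .39 .283 .13 86.35
python3 - <<'E'
from h import *
s=cam("side");crop(s,200,350,105,305,4,"pics/s3.png")
E
```

```text
time_s: 4.08
tcp_pos: [0.5814, 0.0917, 0.1321]
eef_rot: [-1.57, -0.005, -0.064]
wrist_force: [0.6, -0.5, -2.1]
opening: 0.0394
t 4.08 tcp [0.5814 0.0917 0.1321] yaw -3.64 op 0.0394 F [ 0.6 -0.5 -2.1]
tx -20.32 ty 0.11 tz 17.88 yaw -90.0 rows>= 12.6
```

View pics/s3.png

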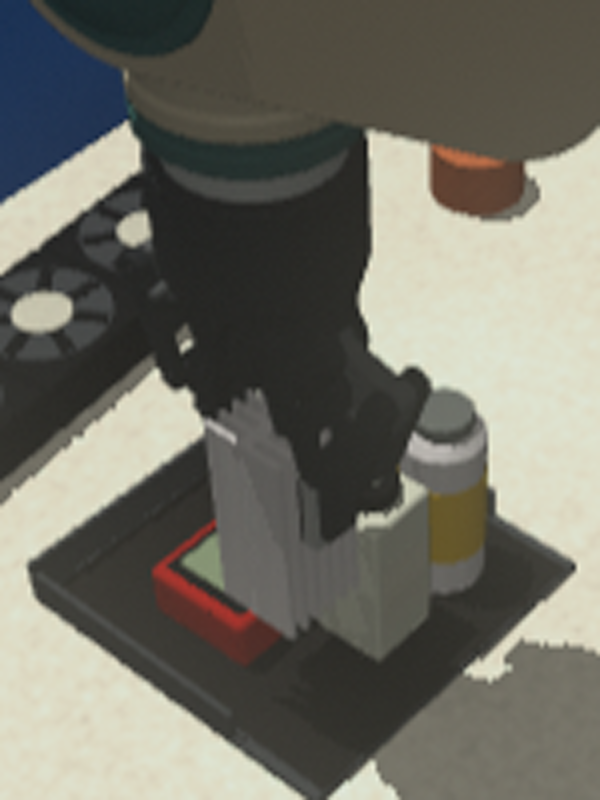

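```bash
python3 -m handwheel '[{"tx":-0.3,"ty":0,"tz":1.2,"yaw":0},{"tx":-1,"ty":0,"tz":3.5,"yaw":0},{"tx":-3,"ty":0,"tz":6,"yaw":-5},{"tx":-5.5,"ty":0,"tz":8.5,"yaw":-12},{"tx":-8,"ty":0,"tz":11,"yaw":-19},{"tx":-10.5,"ty":0,"tz":13.5,"yaw":-26},{"tx":-13,"ty":0,"tz":15.5,"yaw":-33},{"tx":-15.5,"ty":0,"tz":16.5,"yaw":-40}]' ;python3 go.py .39 .283 .11 86.35
```

```text
time_s: 4.8
tcp_pos: [0.4333, 0.2683, 0.1267]
eef_rot: [-1.57, 0.002, 0.642]
wrist_force: [-0.2, -0.7, -2.4]
opening: 0.0394
t 4.8 tcp [0.4333 0.2683 0.1267] yaw 36.8 op 0.0394 F [-0.2 -0.7 -2.4]
tx -2.58 ty 1.68 tz 3.77 yaw -49.5 rows>= 6.9
```

```bash
python3 -m handwheel '[{"tx":-0.8,"ty":0,"tz":1,"yaw":-6},{"tx":-1.6,"ty":0,"tz":2,"yaw":-13},{"tx":-2.4,"ty":0,"tz":3,"yaw":-20},{"tx":-2.4,"ty":0,"tz":3.6,"yaw":-27},{"tx":-2.4,"ty":0,"tz":3.6,"yaw":-34},{"tx":-2.4,"ty":0,"tz":3.6,"yaw":-41},{"tx":-2.4,"ty":0,"tz":3.6,"yaw":-47.5},{"tx":-2.4,"ty":0,"tz":3.6,"yaw":-49.5}]' ; python3 -m handwheel '[{"tx":0,"ty":0.5,"tz":0,"yaw":0},{"tx":0,"ty":1,"tz":0,"yaw":0},{"tx":0,"ty":1,"tz":0,"yaw":0},{"tx":0,"ty":1,"tz":0,"yaw":0}]'; python3 go.py .39 .283 .068 86.35
```

```text
time_s: 5.47
tcp_pos: [0.394, 0.281, 0.1267]
eef_rot: [-1.568, 0.001, 1.505]
wrist_force: [-0.0, 0.9, -2.7]
opening: 0.0394
time_s: 5.8
tcp_pos: [0.3946, 0.2806, 0.1171]
eef_rot: [-1.569, 0.001, 1.498]
wrist_force: [0.8, -0.1, -3.1]
opening: 0.0396
t 5.8 tcp [0.3946 0.2806 0.1171] yaw 85.8 op 0.0396 F [ 0.8 -0.1 -3.1]
tx 0.21 ty 4.91 tz 0.47 yaw -0.5 rows>= 1.2
```

```bash
python3 -m handwheel '[{"tx":0.1,"ty":1,"tz":0.2,"yaw":0},{"tx":0.2,"ty":2,"tz":0.4,"yaw":0},{"tx":0.2,"ty":3,"tz":0.4,"yaw":0},{"tx":0.2,"ty":4,"tz":0.4,"yaw":0},{"tx":0.2,"ty":4.5,"tz":0.4,"yaw":0},{"tx":0.2,"ty":4.7,"tz":0.4,"yaw":0},{"tx":0.2,"ty":4.7,"tz":0.4,"yaw":0}]' ; python3 -m handwheel '[{"tx":0,"ty":0.1,"tz":0,"yaw":0},{"tx":0,"ty":0.2,"tz":0,"yaw":0},{"tx":0,"ty":0.2,"tz":0,"yaw":0}]'; python3 go.py .39 .283 .068 86.35
```

```text
time_s: 6.38
tcp_pos: [0.3911, 0.2829, 0.0705]
eef_rot: [-1.57, 0.001, 1.498]
wrist_force: [-0.1, 0.1, -3.1]
opening: 0.0394
time_s: 6.63
tcp_pos: [0.3916, 0.2832, 0.0695]
eef_rot: [-1.571, -0.0, 1.498]
wrist_force: [-0.1, 0.0, -2.4]
opening: 0.0399
t 6.63 tcp [0.3916 0.2832 0.0695] yaw 85.85 op 0.0399 F [-0.1  0.  -2.4]
tx -0.03 ty 0.15 tz 0.16 yaw -0.5 rows>= 0.1
```

```bash
python3 -m handwheel '[{"tx":0,"ty":0.1,"tz":0,"yaw":0},{"tx":0,"ty":0.15,"tz":0,"yaw":0},{"tx":0,"ty":0.15,"tz":0,"yaw":0}]'; python3 go.py .39 .283 .068 86.35
python3 - <<'E'
from h import *
s=cam("side");crop(s,140,340,240,400,4,"pics/s4.png")
E
```

```text
time_s: 6.88
tcp_pos: [0.3915, 0.2832, 0.068]
eef_rot: [-1.571, -0.0, 1.498]
wrist_force: [-0.6, 0.2, -1.6]
opening: 0.0396
t 6.88 tcp [0.3915 0.2832 0.068 ] yaw 85.85 op 0.0396 F [-0.6  0.2 -1.6]
tx -0.03 ty 0.00 tz 0.15 yaw -0.5 rows>= 0.1
```

View pics/s4.png

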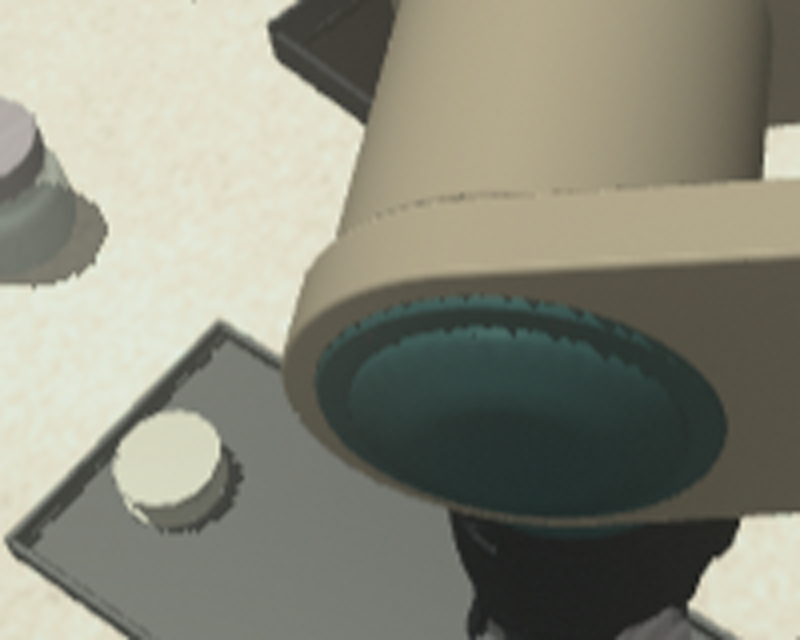

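Nothing useful there (the wrist hides the heatsink); the force reading will tell. I'll lower until it rests.

```bash
python3 -m handwheel '[{"tx":0,"ty":0.08,"tz":0,"yaw":0},{"tx":0,"ty":0.08,"tz":0,"yaw":0}]'; python3 go.py .39 .283 .068 86.35
```

```text
time_s: 7.1
tcp_pos: [0.3916, 0.2832, 0.068]
eef_rot: [-1.571, -0.0, 1.498]
wrist_force: [-2.6, -2.9, 6.0]
opening: 0.0394
t 7.1 tcp [0.3916 0.2832 0.068 ] yaw 85.85 op 0.0394 F [-2.6 -2.9  6. ]
tx -0.03 ty -0.00 tz 0.16 yaw -0.5 rows>= 0.1
```

```bash
python3 -m handwheel '[{"tx":0,"ty":-0.05,"tz":0,"yaw":0},{"tx":0,"ty":-0.05,"tz":0,"yaw":0},{"tx":0,"ty":-0.05,"tz":0,"yaw":0},{"tx":0,"ty":-0.05,"tz":0,"yaw":0}]' -0.3; python3 -m handwheel '[{"tx":0,"ty":-1,"tz":0,"yaw":0},{"tx":0,"ty":-3,"tz":0,"yaw":0},{"tx":0,"ty":-5,"tz":0,"yaw":0},{"tx":0,"ty":-7,"tz":0,"yaw":0},{"tx":0,"ty":-8.5,"tz":0,"yaw":0},{"tx":0,"ty":-8.5,"tz":0,"yaw":0}]' -1; python3 go.py .5772 .0424 .15 -3.7
```

```text
time_s: 7.43
tcp_pos: [0.3914, 0.2831, 0.0675]
eef_rot: [-1.571, -0.0, 1.498]
wrist_force: [-0.2, 0.1, -0.4]
opening: 0.0552
time_s: 7.93
tcp_pos: [0.3929, 0.284, 0.1569]
eef_rot: [-1.577, -0.004, 1.498]
wrist_force: [1.0, -0.3, 0.3]
opening: 0.0855
t 7.93 tcp [0.3929 0.284  0.1569] yaw 85.85 op 0.0855 F [ 1.  -0.3  0.3]
tx -22.77 ty 0.71 tz -20.13 yaw 89.6 rows>= 12.5
```

```bash
python3 -m handwheel '[{"tx":-1.5,"ty":0,"tz":-1.5,"yaw":4},{"tx":-4,"ty":0,"tz":-4,"yaw":11},{"tx":-6.7,"ty":0,"tz":-6,"yaw":18},{"tx":-9.5,"ty":0,"tz":-8.5,"yaw":25},{"tx":-12,"ty":0,"tz":-11,"yaw":32},{"tx":-14.5,"ty":0,"tz":-13.5,"yaw":39},{"tx":-17,"ty":0,"tz":-15.5,"yaw":46},{"tx":-19,"ty":0,"tz":-17.5,"yaw":53}]' >/dev/null; python3 - <<'E'
from h import *
s=cam("side",save="pics/s5.png")
E
python3 go.py .5772 .0424 .15 -3.7
```

```text
t 8.65 tcp [0.555  0.0755 0.1517] yaw 31.83 op 0.0855 F [-0.2 -3.8  0.7]
tx 0.14 ty 0.18 tz -3.98 yaw 35.5 rows>= 5.0
```

View pics/s5.png

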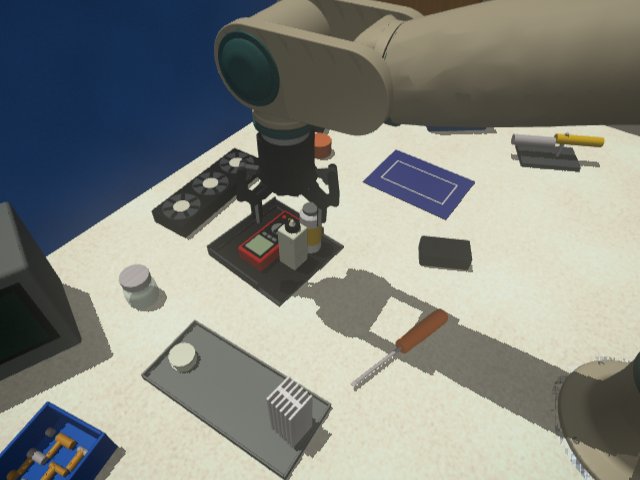

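Heatsink stands upright in the tray (about pixel 290,410), reel untouched at (182,356). The bottle is next.

```bash
python3 -m handwheel '[{"tx":0,"ty":0,"tz":-1.5,"yaw":7},{"tx":0,"ty":0,"tz":-3,"yaw":14},{"tx":0.1,"ty":0,"tz":-3.8,"yaw":21},{"tx":0.1,"ty":0,"tz":-3.8,"yaw":28},{"tx":0.1,"ty":0,"tz":-3.8,"yaw":34.5},{"tx":0.1,"ty":0,"tz":-3.8,"yaw":35},{"tx":0.1,"ty":0,"tz":-3.8,"yaw":35},{"tx":0.1,"ty":0,"tz":-3.8,"yaw":35}]' >/dev/null;python3 go.py .5772 .0424 .069 -3.5
```

```text
t 9.32 tcp [0.5734 0.0497 0.1522] yaw -1.95 op 0.0854 F [ 0.6  0.3 -0.1]
tx 0.40 ty 8.32 tz -0.71 yaw 1.6 rows>= 2.0
```

```bash
python3 -m handwheel '[{"tx":0.2,"ty":0,"tz":-0.4,"yaw":1.3},{"tx":0.4,"ty":1,"tz":-0.7,"yaw":1.3},{"tx":0.4,"ty":2,"tz":-0.7,"yaw":1.3},{"tx":0.4,"ty":2,"tz":-0.7,"yaw":1.3},{"tx":0.4,"ty":2,"tz":-0.7,"yaw":1.3}]' >/dev/null;python3 go.py .5772 .0424 .069 -3.2
```

```text
t 9.73 tcp [0.5767 0.0423 0.1309] yaw -3.43 op 0.0857 F [ 0.2 -0.9  0.6]
tx 0.07 ty 6.19 tz 0.01 yaw -0.2 rows>= 1.5
```

```bash
python3 -m handwheel '[{"tx":0.03,"ty":1.5,"tz":0,"yaw":-0.2},{"tx":0.03,"ty":3,"tz":0,"yaw":-0.2},{"tx":0.03,"ty":4.5,"tz":0,"yaw":-0.2},{"tx":0.03,"ty":5.8,"tz":0,"yaw":-0.2},{"tx":0.03,"ty":6.1,"tz":0,"yaw":-0.2},{"tx":0.03,"ty":6.1,"tz":0,"yaw":-0.2},{"tx":0.03,"ty":6.1,"tz":0,"yaw":-0.2}]'; python3 go.py .5772 .0424 .069 -3.2;python3 -m handwheel '[{"tx":0,"ty":0,"tz":0,"yaw":0},{"tx":0,"ty":0,"tz":0,"yaw":0},{"tx":0,"ty":0,"tz":0,"yaw":0},{"tx":0,"ty":0,"tz":0,"yaw":0}]' 0.04 30; python3 -m handwheel '[{"tx":0,"ty":0,"tz":0,"yaw":0},{"tx":0,"ty":0,"tz":0,"yaw":0},{"tx":0,"ty":0,"tz":0,"yaw":0}]' 1 30;python3 go.py .5772 .0424 .069 -3.2
```

```text
time_s: 10.32
tcp_pos: [0.578, 0.0424, 0.0722]
eef_rot: [-1.571, -0.001, -0.057]
wrist_force: [-0.3, -0.2, -0.0]
opening: 0.0858
t 10.32 tcp [0.578  0.0424 0.0722] yaw -3.24 op 0.0858 F [-0.3 -0.2 -0. ]
tx -0.08 ty 0.32 tz -0.01 yaw -0.0 rows>= 0.1
time_s: 10.65
tcp_pos: [0.5779, 0.0424, 0.072]
eef_rot: [-1.571, -0.001, -0.057]
wrist_force: [0.1, -0.2, -0.0]
opening: 0.0411
time_s: 10.9
tcp_pos: [0.578, 0.0424, 0.072]
eef_rot: [-1.571, -0.001, -0.057]
wrist_force: [-0.2, 0.2, 3.1]
opening: 0.0377
t 10.9 tcp [0.578  0.0424 0.072 ] yaw -3.25 op 0.0377 F [-0.2  0.2  3.1]
tx -0.08 ty 0.30 tz -0.00 yaw -0.0 rows>= 0.1
```

```bash
python3 -m handwheel '[{"tx":0,"ty":-0.5,"tz":0,"yaw":0},{"tx":0,"ty":-1.5,"tz":0,"yaw":0},{"tx":0,"ty":-3,"tz":0,"yaw":0},{"tx":0,"ty":-4.5,"tz":0,"yaw":0},{"tx":0,"ty":-5.5,"tz":0.5,"yaw":0},{"tx":0,"ty":-6,"tz":2,"yaw":0},{"tx":0,"ty":-6,"tz":4,"yaw":0},{"tx":0,"ty":-6,"tz":6,"yaw":0}]' ;python3 go.py .46 .287 .13 86.75
```

```text
time_s: 11.57
tcp_pos: [0.5813, 0.1031, 0.1325]
eef_rot: [-1.571, -0.001, -0.058]
wrist_force: [-0.6, 0.6, -1.6]
opening: 0.0376
t 11.57 tcp [0.5813 0.1031 0.1325] yaw -3.3 op 0.0376 F [-0.6  0.6 -1.6]
tx -13.16 ty 0.24 tz 17.66 yaw -90.1 rows>= 12.6
```

```bash
python3 -m handwheel '[{"tx":-1,"ty":0,"tz":2,"yaw":-5},{"tx":-2,"ty":0,"tz":4.5,"yaw":-12},{"tx":-3.5,"ty":0,"tz":7,"yaw":-19},{"tx":-5.5,"ty":0,"tz":9.5,"yaw":-26},{"tx":-7.5,"ty":0,"tz":12,"yaw":-33},{"tx":-9.5,"ty":0,"tz":14,"yaw":-40},{"tx":-11.5,"ty":0,"tz":15.5,"yaw":-47},{"tx":-12,"ty":0,"tz":16.5,"yaw":-54}]' ;python3 go.py .46 .287 .13 86.75
```

```text
time_s: 12.23
tcp_pos: [0.468, 0.2759, 0.1317]
eef_rot: [-1.57, 0.001, 0.894]
wrist_force: [0.8, 0.1, -1.2]
opening: 0.0379
t 12.23 tcp [0.468  0.2759 0.1317] yaw 51.24 op 0.0379 F [ 0.8  0.1 -1.2]
tx 0.37 ty 0.17 tz 1.32 yaw -35.5 rows>= 5.0
```

```bash
python3 -m handwheel '[{"tx":0.2,"ty":0,"tz":0.6,"yaw":-7},{"tx":0.3,"ty":0,"tz":1,"yaw":-14},{"tx":0.3,"ty":0.5,"tz":1,"yaw":-21},{"tx":0.3,"ty":1.5,"tz":1,"yaw":-28},{"tx":0.3,"ty":2.5,"tz":1,"yaw":-34.5},{"tx":0.3,"ty":3,"tz":1,"yaw":-35},{"tx":0.3,"ty":3,"tz":1,"yaw":-35},{"tx":0.3,"ty":3,"tz":1,"yaw":-35}]' ;python3 go.py .46 .287 .071 86.75
```

```text
time_s: 12.9
tcp_pos: [0.4647, 0.2826, 0.1016]
eef_rot: [-1.571, 0.0, 1.494]
wrist_force: [-0.2, -0.0, -1.6]
opening: 0.0379
t 12.9 tcp [0.4647 0.2826 0.1016] yaw 85.57 op 0.0379 F [-0.2 -0.  -1.6]
tx 0.41 ty 3.06 tz 0.50 yaw -1.2 rows>= 0.8
```

```bash
python3 -m handwheel '[{"tx":0.2,"ty":0.8,"tz":0.3,"yaw":0},{"tx":0.4,"ty":1.6,"tz":0.5,"yaw":0},{"tx":0.4,"ty":2.2,"tz":0.5,"yaw":0},{"tx":0.4,"ty":2.7,"tz":0.5,"yaw":0},{"tx":0.4,"ty":2.8,"tz":0.5,"yaw":0},{"tx":0.4,"ty":2.8,"tz":0.5,"yaw":0}]' ;python3 -m handwheel '[{"tx":0,"ty":0.1,"tz":0,"yaw":0},{"tx":0,"ty":0.15,"tz":0,"yaw":0},{"tx":0,"ty":0.2,"tz":0,"yaw":0},{"tx":0,"ty":0.25,"tz":0,"yaw":0}]'; python3 go.py .46 .287 .071 86.75
```

```text
time_s: 13.4
tcp_pos: [0.4598, 0.2867, 0.0728]
eef_rot: [-1.57, 0.001, 1.496]
wrist_force: [0.2, 0.1, -0.9]
opening: 0.0382
time_s: 13.73
tcp_pos: [0.4602, 0.2869, 0.0712]
eef_rot: [-1.571, -0.0, 1.497]
wrist_force: [0.0, -0.7, -0.4]
opening: 0.038
t 13.73 tcp [0.4602 0.2869 0.0712] yaw 85.75 op 0.038 F [ 0.  -0.7 -0.4]
tx 0.01 ty 0.02 tz 0.02 yaw -1.0 rows>= 0.1
```

```bash
python3 -m handwheel '[{"tx":0,"ty":0.05,"tz":0,"yaw":0},{"tx":0,"ty":0.05,"tz":0,"yaw":0}]'; python3 go.py .46 .287 .071 86.75;python3 -m handwheel '[{"tx":0,"ty":0,"tz":0,"yaw":0},{"tx":0,"ty":0,"tz":0,"yaw":0},{"tx":0,"ty":0,"tz":0,"yaw":0},{"tx":0,"ty":0,"tz":0,"yaw":0}]' -0.3; python3 -m handwheel '[{"tx":0,"ty":-1,"tz":0,"yaw":0},{"tx":0,"ty":-3,"tz":0,"yaw":0},{"tx":0,"ty":-5,"tz":0,"yaw":0},{"tx":0,"ty":-7,"tz":0,"yaw":0},{"tx":0,"ty":-8.3,"tz":0,"yaw":0},{"tx":0,"ty":-8.3,"tz":0,"yaw":0}]' -1; python3 go.py .5738 -.0045 .15 -3.7
```

```text
time_s: 13.9
tcp_pos: [0.4603, 0.2869, 0.0711]
eef_rot: [-1.571, -0.0, 1.497]
wrist_force: [-1.1, -1.0, 2.9]
opening: 0.0376
t 13.9 tcp [0.4603 0.2869 0.0711] yaw 85.75 op 0.0376 F [-1.1 -1.   2.9]
tx 0.01 ty 0.01 tz 0.03 yaw -1.0 rows>= 0.1
time_s: 14.23
tcp_pos: [0.4601, 0.2868, 0.0704]
eef_rot: [-1.571, 0.0, 1.497]
wrist_force: [-0.2, 0.7, 0.3]
opening: 0.0555
time_s: 14.73
tcp_pos: [0.4615, 0.2876, 0.1579]
eef_rot: [-1.577, -0.004, 1.497]
wrist_force: [0.7, -0.5, 1.0]
opening: 0.0854
t 14.73 tcp [0.4615 0.2876 0.1579] yaw 85.75 op 0.0854 F [ 0.7 -0.5  1. ]
tx -28.30 ty 0.76 tz -13.36 yaw 89.5 rows>= 12.5
```

```bash
python3 -m handwheel '[{"tx":-2,"ty":0,"tz":-1,"yaw":4},{"tx":-5,"ty":0,"tz":-2.5,"yaw":11},{"tx":-8.5,"ty":0,"tz":-4.2,"yaw":18},{"tx":-12,"ty":0,"tz":-6,"yaw":25},{"tx":-15.5,"ty":0,"tz":-7.5,"yaw":32},{"tx":-19,"ty":0,"tz":-9,"yaw":39},{"tx":-22.5,"ty":0,"tz":-10.5,"yaw":46},{"tx":-25,"ty":0,"tz":-12,"yaw":53}]' >/dev/null; python3 - <<'E'
from h import *
s=cam("side",save="pics/s6.png")
E
python3 go.py .5738 -.0045 .15 -3.7
```

```text
t 15.45 tcp [0.5628 0.0221 0.1527] yaw 31.69 op 0.0854 F [-0.3 -2.2  0.1]
tx -0.46 ty 0.28 tz -2.84 yaw 35.4 rows>= 4.9
```

View pics/s6.png

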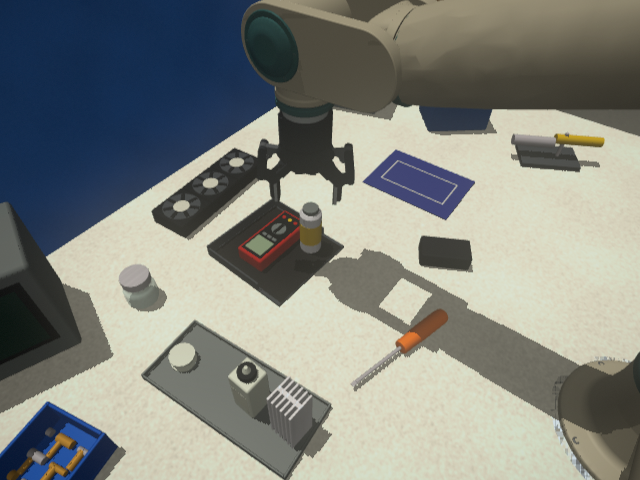

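The bottle (250,385) and the heatsink (290,410) stand in the tray, the meter hasn't moved, and the can is at (311,228).

```bash
python3 -m handwheel '[{"tx":-0.2,"ty":0,"tz":-1,"yaw":7},{"tx":-0.3,"ty":0,"tz":-2,"yaw":14},{"tx":-0.3,"ty":0,"tz":-2.5,"yaw":21},{"tx":-0.3,"ty":0,"tz":-2.5,"yaw":28},{"tx":-0.3,"ty":0,"tz":-2.5,"yaw":34.5},{"tx":-0.3,"ty":0,"tz":-2.5,"yaw":35},{"tx":-0.3,"ty":0,"tz":-2.5,"yaw":35},{"tx":-0.3,"ty":0,"tz":-2.5,"yaw":35}]' >/dev/null;python3 go.py .5738 -.0045 .069 -3.5
python3 -m handwheel '[{"tx":0,"ty":0,"tz":0,"yaw":0},{"tx":0,"ty":0,"tz":0,"yaw":0}]'>/dev/null;python3 go.py .5738 -.0045 .069 -3.5
```

```text
t 16.12 tcp [0.572  0.0061 0.1531] yaw -2.05 op 0.0851 F [ 0.2 -0.8  0.2]
tx 0.22 ty 8.41 tz -1.05 yaw 1.4 rows>= 2.0
t 16.28 tcp [0.5722 0.0061 0.1534] yaw -2.15 op 0.0857 F [ 0.2  0.5 -0.3]
tx 0.20 ty 8.44 tz -1.05 yaw 1.3 rows>= 2.0
```

```bash
python3 -m handwheel '[{"tx":0.1,"ty":0,"tz":-0.5,"yaw":1.3},{"tx":0.2,"ty":1,"tz":-1,"yaw":1.3},{"tx":0.2,"ty":2,"tz":-1.05,"yaw":1.3},{"tx":0.2,"ty":2,"tz":-1.05,"yaw":1.3},{"tx":0.2,"ty":2,"tz":-1.05,"yaw":1.3}]' >/dev/null;python3 go.py .5738 -.0045 .069 -3.5;  python3 -m handwheel '[{"tx":0,"ty":1.5,"tz":0,"yaw":0},{"tx":0,"ty":3,"tz":0,"yaw":0},{"tx":0,"ty":4.5,"tz":0,"yaw":0},{"tx":0,"ty":6,"tz":0,"yaw":0},{"tx":0,"ty":6.4,"tz":0,"yaw":0},{"tx":0,"ty":6.4,"tz":0,"yaw":0}]';python3 go.py .5738 -.0045 .069 -3.5
```

```text
t 16.7 tcp [ 0.5731 -0.0047  0.1319] yaw -3.56 op 0.0852 F [0.8 0.3 0.1]
tx 0.09 ty 6.29 tz 0.03 yaw -0.1 rows>= 1.5
time_s: 17.2
tcp_pos: [0.5731, -0.0045, 0.0683]
eef_rot: [-1.571, 0.003, -0.062]
wrist_force: [-0.4, -0.7, -0.1]
opening: 0.0851
t 17.2 tcp [ 0.5731 -0.0045  0.0683] yaw -3.54 op 0.0851 F [-0.4 -0.7 -0.1]
tx 0.07 ty -0.07 tz -0.00 yaw -0.0 rows>= 0.0
```

```bash
 python3 - <<'E'
from h import *
s=cam("side");crop(s,230,380,155,305,5,"pics/s7.png")
E
```

```text
(no output)
```

View pics/s7.png

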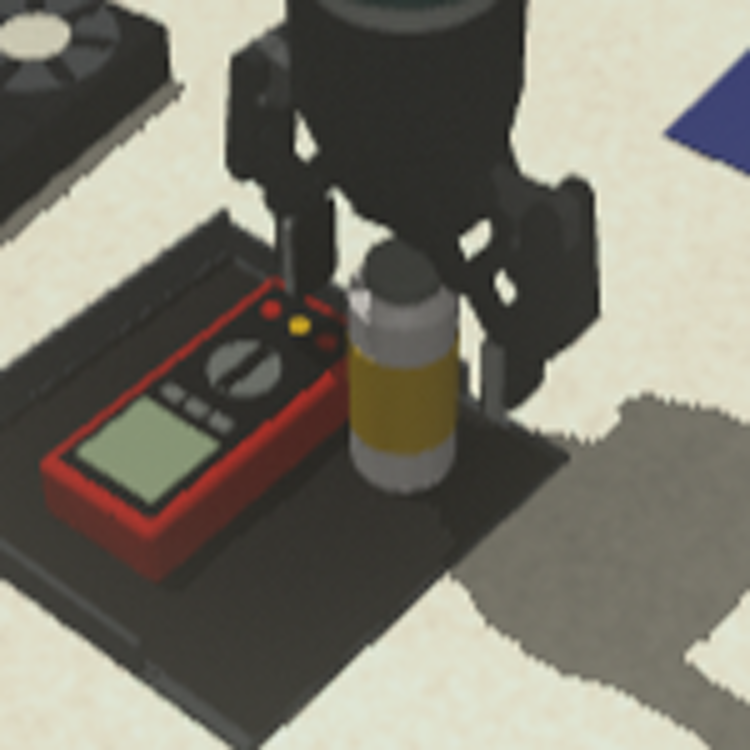

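```bash
python3 -m handwheel '[{"tx":0.05,"ty":0,"tz":0,"yaw":0},{"tx":0.05,"ty":0,"tz":0,"yaw":0},{"tx":0.05,"ty":0,"tz":0,"yaw":0},{"tx":0.05,"ty":0,"tz":0,"yaw":0}]' 0 30; python3 -m handwheel '[{"tx":0,"ty":0,"tz":0,"yaw":0},{"tx":0,"ty":0,"tz":0,"yaw":0},{"tx":0,"ty":0,"tz":0,"yaw":0}]' 1 30;python3 go.py .5772 -.0045 .069 -3.5; python3 -m handwheel '[{"tx":0,"ty":-0.5,"tz":0,"yaw":0},{"tx":0,"ty":-1.5,"tz":0,"yaw":0},{"tx":0,"ty":-3,"tz":0,"yaw":0},{"tx":0,"ty":-4.5,"tz":0,"yaw":0},{"tx":0,"ty":-6,"tz":0.5,"yaw":0},{"tx":0,"ty":-6,"tz":2,"yaw":0},{"tx":0,"ty":-6,"tz":4,"yaw":0},{"tx":0,"ty":-6,"tz":7,"yaw":0}]' ;python3 go.py .53 .291 .13 86.5
```

```text
time_s: 17.58
tcp_pos: [0.5747, -0.0047, 0.0703]
eef_rot: [-1.571, -0.001, -0.062]
wrist_force: [0.3, -0.2, 1.0]
opening: 0.0428
time_s: 17.83
tcp_pos: [0.5746, -0.0047, 0.0702]
eef_rot: [-1.571, -0.001, -0.062]
wrist_force: [-2.2, 0.3, 5.7]
opening: 0.0395
t 17.83 tcp [ 0.5746 -0.0047  0.0702] yaw -3.55 op 0.0395 F [-2.2  0.3  5.7]
tx 0.26 ty 0.12 tz 0.03 yaw -0.0 rows>= 0.1
time_s: 18.5
tcp_pos: [0.5789, 0.0645, 0.1304]
eef_rot: [-1.571, -0.001, -0.065]
wrist_force: [0.6, -0.3, -1.9]
opening: 0.0392
t 18.5 tcp [0.5789 0.0645 0.1304] yaw -3.7 op 0.0392 F [ 0.6 -0.3 -1.9]
tx -6.34 ty 0.02 tz 22.29 yaw -90.2 rows>= 12.6
```

```bash
python3 -m handwheel '[{"tx":-0.6,"ty":0,"tz":2.5,"yaw":-5},{"tx":-1.3,"ty":0,"tz":5.5,"yaw":-12},{"tx":-2.2,"ty":0,"tz":9,"yaw":-19},{"tx":-3.2,"ty":0,"tz":12.5,"yaw":-26},{"tx":-4.2,"ty":0,"tz":15.5,"yaw":-33},{"tx":-5.2,"ty":0,"tz":18.5,"yaw":-40},{"tx":-6,"ty":0,"tz":20.5,"yaw":-47},{"tx":-6,"ty":0,"tz":22,"yaw":-54}]' ;python3 go.py .53 .291 .13 86.5
```

```text
time_s: 19.17
tcp_pos: [0.5309, 0.2909, 0.1299]
eef_rot: [-1.57, 0.0, 0.889]
wrist_force: [-0.5, -1.0, -1.4]
opening: 0.0393
t 19.17 tcp [0.5309 0.2909 0.1299] yaw 50.94 op 0.0393 F [-0.5 -1.  -1.4]
tx -0.05 ty -0.01 tz 0.07 yaw -35.6 rows>= 5.0
```

```bash
python3 -m handwheel '[{"tx":0.2,"ty":0,"tz":0,"yaw":-7},{"tx":0.2,"ty":0,"tz":0,"yaw":-14},{"tx":0.2,"ty":0,"tz":0,"yaw":-21},{"tx":0.2,"ty":0.5,"tz":0,"yaw":-28},{"tx":0.2,"ty":1.5,"tz":0,"yaw":-35},{"tx":0.2,"ty":2.5,"tz":0,"yaw":-36},{"tx":0.2,"ty":2.5,"tz":0,"yaw":-36},{"tx":0.2,"ty":2.5,"tz":0,"yaw":-36}]' ;python3 go.py .53 .291 .0692 86.5
```

```text
time_s: 19.83
tcp_pos: [0.5332, 0.2898, 0.1037]
eef_rot: [-1.569, 0.001, 1.506]
wrist_force: [0.6, 0.2, -0.5]
opening: 0.0393
t 19.83 tcp [0.5332 0.2898 0.1037] yaw 86.26 op 0.0393 F [ 0.6  0.2 -0.5]
tx 0.10 ty 3.45 tz 0.32 yaw -0.2 rows>= 0.8
```

```bash
python3 -m handwheel '[{"tx":0.1,"ty":0.8,"tz":0.3,"yaw":0},{"tx":0.1,"ty":1.6,"tz":0.3,"yaw":0},{"tx":0.1,"ty":2.4,"tz":0.3,"yaw":0},{"tx":0.1,"ty":3,"tz":0.3,"yaw":0},{"tx":0.1,"ty":3.2,"tz":0.3,"yaw":0},{"tx":0.1,"ty":3.2,"tz":0.3,"yaw":0}]' ;python3 -m handwheel '[{"tx":0,"ty":0.1,"tz":0,"yaw":0},{"tx":0,"ty":0.15,"tz":0,"yaw":0},{"tx":0,"ty":0.2,"tz":0,"yaw":0},{"tx":0,"ty":0.25,"tz":0,"yaw":0}]'; python3 go.py .53 .291 .0692 86.5
```

```text
time_s: 20.33
tcp_pos: [0.5303, 0.291, 0.0713]
eef_rot: [-1.569, 0.001, 1.509]
wrist_force: [0.3, -0.1, -1.3]
opening: 0.0394
time_s: 20.67
tcp_pos: [0.5309, 0.2913, 0.0703]
eef_rot: [-1.571, -0.0, 1.509]
wrist_force: [-0.4, -0.4, -1.5]
opening: 0.0396
t 20.67 tcp [0.5309 0.2913 0.0703] yaw 86.45 op 0.0396 F [-0.4 -0.4 -1.5]
tx -0.04 ty 0.11 tz 0.09 yaw -0.1 rows>= 0.0
```

```bash
python3 -m handwheel '[{"tx":0,"ty":0.05,"tz":0,"yaw":0},{"tx":0,"ty":0.1,"tz":0,"yaw":0},{"tx":0,"ty":0.12,"tz":0,"yaw":0}]'; python3 go.py .53 .291 .0692 86.5
```

```text
time_s: 20.92
tcp_pos: [0.5309, 0.2913, 0.0693]
eef_rot: [-1.571, -0.0, 1.509]
wrist_force: [-0.7, -0.7, 3.0]
opening: 0.0392
t 20.92 tcp [0.5309 0.2913 0.0693] yaw 86.45 op 0.0392 F [-0.7 -0.7  3. ]
tx -0.04 ty 0.01 tz 0.09 yaw -0.0 rows>= 0.0
```

```bash
python3 -m handwheel '[{"tx":0,"ty":0,"tz":0,"yaw":0},{"tx":0,"ty":0,"tz":0,"yaw":0},{"tx":0,"ty":0,"tz":0,"yaw":0},{"tx":0,"ty":0,"tz":0,"yaw":0}]' -0.3; python3 -m handwheel '[{"tx":0,"ty":-1,"tz":0,"yaw":0},{"tx":0,"ty":-3,"tz":0,"yaw":0},{"tx":0,"ty":-5,"tz":0,"yaw":0},{"tx":0,"ty":-7,"tz":0,"yaw":0},{"tx":0,"ty":-8.5,"tz":0,"yaw":0},{"tx":0,"ty":-8.5,"tz":0,"yaw":0}]' -1; python3 - <<'E'
from h import *
t=cam("top",save="pics/t8.png");np.savez("t8.npz",**t)
s=cam("side",save="pics/s8.png");np.savez("s8.npz",**s)
E
python3 go.py .631 .0345 .15 -3
```

```text
time_s: 21.25
tcp_pos: [0.5307, 0.2913, 0.0688]
eef_rot: [-1.571, 0.0, 1.509]
wrist_force: [-0.0, 0.1, -0.1]
opening: 0.0557
time_s: 21.75
tcp_pos: [0.5323, 0.292, 0.1589]
eef_rot: [-1.578, -0.004, 1.509]
wrist_force: [-0.2, -0.0, 0.7]
opening: 0.0852
t 21.85 tcp [0.5309 0.2913 0.1543] yaw 86.45 op 0.0853 F [-0.8 -0.3 -1.4]
tx -25.02 ty 0.43 tz -11.58 yaw 89.5 rows>= 12.5
```

View pics/t8.png

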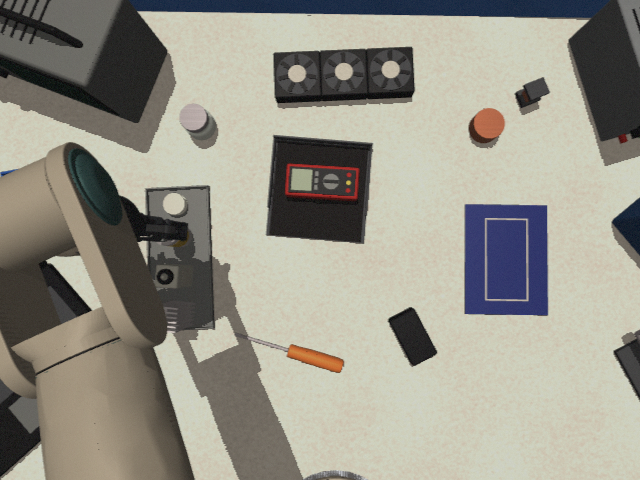

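View pics/s8.png

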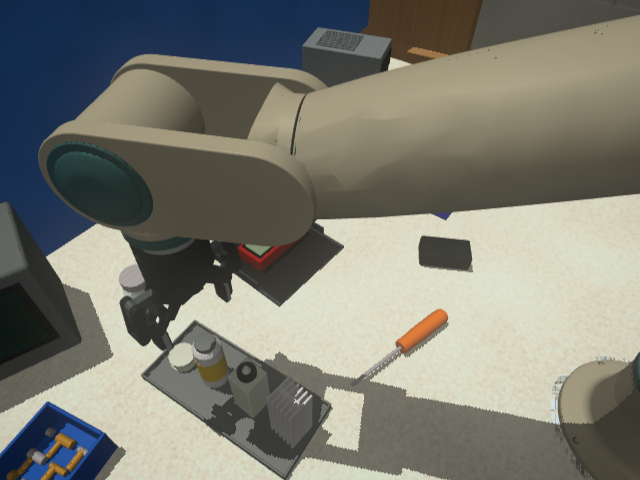

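All three stand upright in the tray, with the can at (210,360), the bottle at (250,390) and the heatsink at (292,412). The reel hasn't moved, and the meter lies clear in the caddy around top-view pixel (322,181). Next I'll measure the meter.

```bash
cat > meter.py <<'E'
from h import *
import sys
def meter(t,win,z):
    u0,u1,v0,v1=win;im=t["image"].astype(int);d=im[...,0]-np.maximum(im[...,1],im[...,2])
    k=8;a=cv2.resize(d[v0:v1,u0:u1].astype(np.float32),None,fx=k,fy=k,interpolation=cv2.INTER_CUBIC)
    cs,_=cv2.findContours((a>50).astype(np.uint8),cv2.RETR_EXTERNAL,cv2.CHAIN_APPROX_NONE)
    c=max(cs,key=cv2.contourArea)[:,0]
    P=np.array([ray(t,(x+.5)/k-.5+u0,(y+.5)/k-.5+v0,z)[:2] for x,y in c]).astype(np.float32)*1000
    r=cv2.minAreaRect(P);return r
if __name__=="__main__":
    t=np.load("t8.npz");print(meter(t,(275,370,150,215),.033))
    crop(t,275,370,150,215,8,"pics/m8.png")
E
python3 meter.py
```

```text
((630.56982421875, 34.57918930053711), (129.56851196289062, 58.1394157409668), 87.38809967041016)
```

View pics/m8.png

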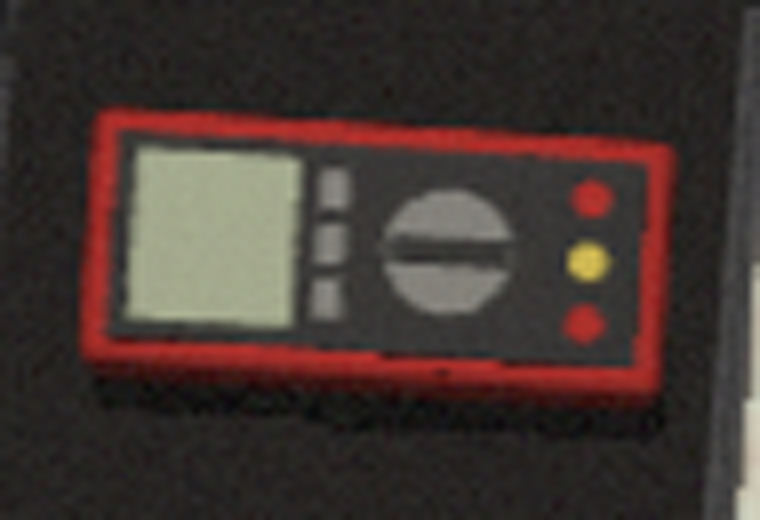

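```bash
python3 -m handwheel '[{"tx":-2,"ty":0,"tz":-1,"yaw":4},{"tx":-4.5,"ty":0,"tz":-2.2,"yaw":11},{"tx":-7.5,"ty":0,"tz":-3.7,"yaw":18},{"tx":-10.5,"ty":0,"tz":-5,"yaw":25},{"tx":-13.5,"ty":0,"tz":-6.5,"yaw":32},{"tx":-16.5,"ty":0,"tz":-8,"yaw":39},{"tx":-19.5,"ty":0,"tz":-9.5,"yaw":46},{"tx":-22,"ty":0,"tz":-10.5,"yaw":53}]' >/dev/null;python3 go.py .631 .0345 .15 -2.6
```

```text
t 22.52 tcp [0.6219 0.0628 0.1517] yaw 33.05 op 0.0852 F [0.  0.5 0.8]
tx -0.78 ty 0.17 tz -2.87 yaw 35.6 rows>= 5.0
```

```bash
python3 -m handwheel '[{"tx":-0.2,"ty":0,"tz":-0.7,"yaw":7},{"tx":-0.4,"ty":0,"tz":-1.4,"yaw":14},{"tx":-0.6,"ty":0,"tz":-2,"yaw":21},{"tx":-0.7,"ty":0,"tz":-2.2,"yaw":28},{"tx":-0.7,"ty":0,"tz":-2.2,"yaw":34.5},{"tx":-0.7,"ty":0,"tz":-2.2,"yaw":35},{"tx":-0.7,"ty":0,"tz":-2.2,"yaw":35},{"tx":-0.7,"ty":0,"tz":-2.2,"yaw":35}]' >/dev/null;python3 -m handwheel '[{"tx":0,"ty":0,"tz":0,"yaw":0},{"tx":0,"ty":0,"tz":0,"yaw":0}]'>/dev/null;python3 go.py .631 .0345 .07 -2.6
```

```text
t 23.35 tcp [0.6281 0.0431 0.1536] yaw -1.45 op 0.0856 F [-0.3  0.2 -0. ]
tx 0.31 ty 8.36 tz -0.85 yaw 1.2 rows>= 2.0
```

```bash
python3 -m handwheel '[{"tx":0.2,"ty":1,"tz":-0.5,"yaw":1.2},{"tx":0.3,"ty":2.5,"tz":-0.85,"yaw":1.2},{"tx":0.3,"ty":4.5,"tz":-0.85,"yaw":1.2},{"tx":0.3,"ty":6,"tz":-0.85,"yaw":1.2},{"tx":0.3,"ty":7.5,"tz":-0.85,"yaw":1.2},{"tx":0.3,"ty":8,"tz":-0.85,"yaw":1.2},{"tx":0.3,"ty":8,"tz":-0.85,"yaw":1.2},{"tx":0.3,"ty":8,"tz":-0.85,"yaw":1.2}]' >/dev/null;python3 go.py .631 .0345 .026 -2.6
python3 - <<'E'
from h import *
s=cam("side");crop(s,200,350,155,305,5,"pics/s9.png")
E
```

```text
t 24.02 tcp [0.6311 0.0342 0.0739] yaw -2.76 op 0.0856 F [0.6 0.2 0.1]
tx -0.01 ty 4.79 tz 0.03 yaw -0.2 rows>= 1.1
```

View pics/s9.png

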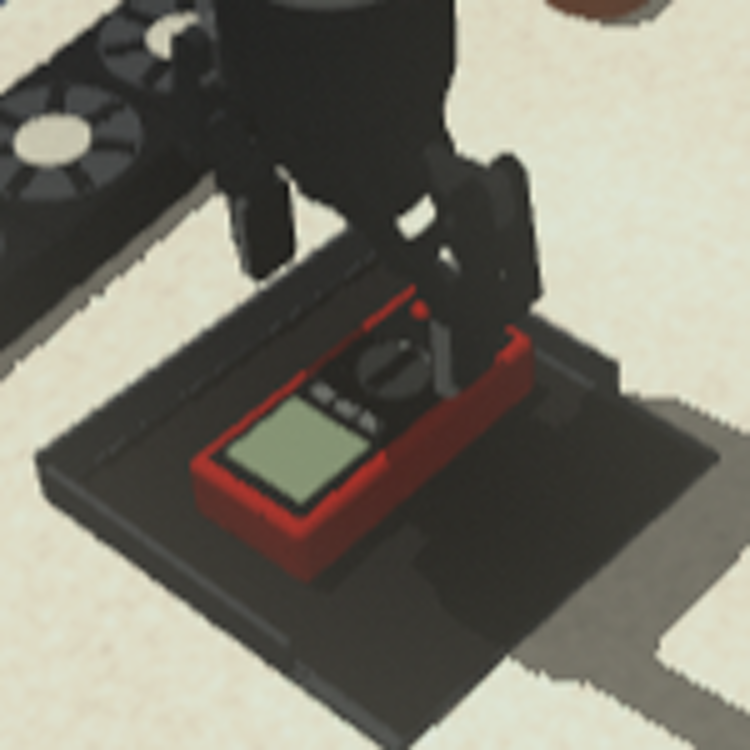

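```bash
python3 -m handwheel '[{"tx":0,"ty":0.8,"tz":0,"yaw":-0.1},{"tx":0,"ty":1.8,"tz":0,"yaw":-0.1},{"tx":0,"ty":2.8,"tz":0,"yaw":-0.1},{"tx":0,"ty":3.8,"tz":0,"yaw":-0.1},{"tx":0,"ty":4.5,"tz":0,"yaw":-0.1},{"tx":0,"ty":4.5,"tz":0,"yaw":-0.1},{"tx":0,"ty":4.5,"tz":0,"yaw":-0.1}]' ;python3 go.py .631 .0345 .025 -2.6
```

```text
time_s: 24.65
tcp_pos: [0.6306, 0.0344, 0.028]
eef_rot: [-1.571, 0.001, -0.046]
wrist_force: [0.1, -0.3, 0.1]
opening: 0.0853
t 24.65 tcp [0.6306 0.0344 0.028 ] yaw -2.65 op 0.0853 F [ 0.1 -0.3  0.1]
tx 0.04 ty 0.30 tz 0.01 yaw -0.0 rows>= 0.1
```

```bash
python3 -m handwheel '[{"tx":0.02,"ty":0.15,"tz":0,"yaw":0},{"tx":0.02,"ty":0.15,"tz":0,"yaw":0},{"tx":0.02,"ty":0.15,"tz":0,"yaw":0},{"tx":0.02,"ty":0.15,"tz":0,"yaw":0}]' -0.435 40;python3 -m handwheel '[{"tx":0,"ty":0,"tz":0,"yaw":0},{"tx":0,"ty":0,"tz":0,"yaw":0},{"tx":0,"ty":0,"tz":0,"yaw":0},{"tx":0,"ty":0,"tz":0,"yaw":0}]' 1 40;python3 go.py .631 .0345 .025 -2.6; python3 - <<'E'
from h import *
s=cam("side");crop(s,200,350,155,305,5,"pics/s10.png")
E
```

```text
time_s: 24.98
tcp_pos: [0.6314, 0.0344, 0.0278]
eef_rot: [-1.571, -0.001, -0.046]
wrist_force: [-0.1, 0.1, -0.3]
opening: 0.0611
time_s: 25.32
tcp_pos: [0.6316, 0.0344, 0.028]
eef_rot: [-1.571, -0.001, -0.046]
wrist_force: [1.1, -0.1, 4.3]
opening: 0.0574
t 25.32 tcp [0.6316 0.0344 0.028 ] yaw -2.65 op 0.0574 F [ 1.1 -0.1  4.3]
tx -0.06 ty 0.30 tz 0.01 yaw -0.0 rows>= 0.1
```

View pics/s10.png

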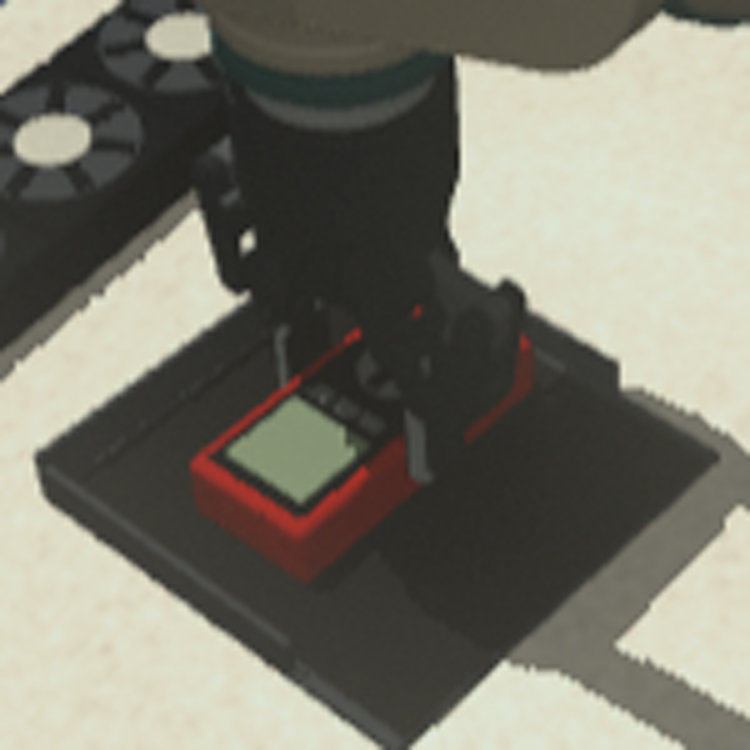

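```bash
python3 -m handwheel '[{"tx":0,"ty":-0.3,"tz":0,"yaw":0},{"tx":0,"ty":-1,"tz":0,"yaw":0},{"tx":0,"ty":-2.2,"tz":0,"yaw":0},{"tx":0,"ty":-3.6,"tz":0,"yaw":0},{"tx":0,"ty":-5,"tz":0,"yaw":0},{"tx":0,"ty":-6.4,"tz":0,"yaw":0},{"tx":0,"ty":-7.2,"tz":0,"yaw":0},{"tx":0,"ty":-7.5,"tz":0,"yaw":0}]' ;python3 go.py .4985 -.302 .1 -89.9;python3 - <<'E'
from h import *
s=cam("side");crop(s,200,350,135,305,4,"pics/s11.png")
E
```

```text
time_s: 26.03
tcp_pos: [0.6322, 0.0344, 0.1053]
eef_rot: [-1.571, -0.004, -0.046]
wrist_force: [0.5, -0.8, -2.0]
opening: 0.0574
t 26.03 tcp [0.6322 0.0344 0.1053] yaw -2.65 op 0.0574 F [ 0.5 -0.8 -2. ]
tx -11.80 ty 0.48 tz -34.22 yaw 87.3 rows>= 12.2
```

View pics/s11.png

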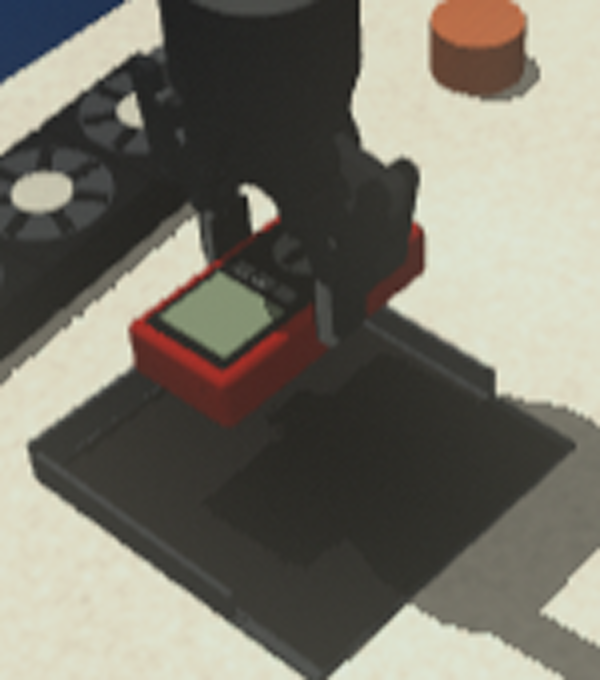

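The meter is held level and clear of the caddy.

```bash
python3 -m handwheel '[{"tx":-0.6,"ty":0,"tz":-1.5,"yaw":3},{"tx":-1.5,"ty":0,"tz":-4,"yaw":9},{"tx":-2.5,"ty":0,"tz":-7,"yaw":16},{"tx":-3.5,"ty":0,"tz":-10,"yaw":23},{"tx":-4.5,"ty":0,"tz":-13,"yaw":30},{"tx":-5.5,"ty":0,"tz":-16,"yaw":37},{"tx":-6.5,"ty":0,"tz":-19,"yaw":44},{"tx":-7.5,"ty":0,"tz":-22,"yaw":51}]' ;python3 go.py .4985 -.302 .1 -89.9
```

```text
time_s: 26.75
tcp_pos: [0.5449, -0.183, 0.1015]
eef_rot: [-1.572, 0.001, -0.942]
wrist_force: [0.8, -0.6, -2.0]
opening: 0.0569
t 26.75 tcp [ 0.5449 -0.183   0.1015] yaw -53.99 op 0.0569 F [ 0.8 -0.6 -2. ]
tx 6.90 ty 0.16 tz -10.75 yaw 35.9 rows>= 5.0
```

```bash
python3 -m handwheel '[{"tx":1.4,"ty":0,"tz":-2.2,"yaw":6},{"tx":2.8,"ty":0,"tz":-4.4,"yaw":12},{"tx":4.2,"ty":0,"tz":-6.5,"yaw":18},{"tx":5.5,"ty":0,"tz":-8.5,"yaw":24},{"tx":6.5,"ty":0,"tz":-10,"yaw":30},{"tx":6.9,"ty":0,"tz":-10.7,"yaw":34},{"tx":6.9,"ty":0,"tz":-10.7,"yaw":35.9},{"tx":6.9,"ty":0,"tz":-10.7,"yaw":35.9}]'>/dev/null;python3 -m handwheel '[{"tx":0,"ty":1,"tz":0,"yaw":0},{"tx":0,"ty":2,"tz":0,"yaw":0},{"tx":0,"ty":3,"tz":0,"yaw":0},{"tx":0,"ty":3,"tz":0,"yaw":0},{"tx":0,"ty":3,"tz":0,"yaw":0}]'; python3 go.py .4985 -.302 .028 -89.9
```

```text
time_s: 27.83
tcp_pos: [0.5002, -0.3002, 0.0707]
eef_rot: [-1.573, 0.002, -1.562]
wrist_force: [-0.4, 0.2, -1.7]
opening: 0.0571
t 27.83 tcp [ 0.5002 -0.3002  0.0707] yaw -89.5 op 0.0571 F [-0.4  0.2 -1.7]
tx 0.19 ty 4.27 tz -0.17 yaw 0.4 rows>= 1.0
```

```bash
python3 -m handwheel '[{"tx":0.15,"ty":0.5,"tz":-0.15,"yaw":0.4},{"tx":0.15,"ty":1.5,"tz":-0.15,"yaw":0.4},{"tx":0.15,"ty":2.5,"tz":-0.15,"yaw":0.4},{"tx":0.15,"ty":3.3,"tz":-0.15,"yaw":0.4},{"tx":0.15,"ty":3.5,"tz":-0.15,"yaw":0.4},{"tx":0.15,"ty":3.5,"tz":-0.15,"yaw":0.4}]'; python3 go.py .4985 -.302 .027 -89.9;python3 - <<'E'
from h import *
s=cam("side");crop(s,335,485,125,245,5,"pics/s12.png")
t=cam("top");crop(t,435,585,185,335,5,"pics/t12.png")
E
```

```text
time_s: 28.33
tcp_pos: [0.4987, -0.302, 0.0359]
eef_rot: [-1.573, 0.001, -1.57]
wrist_force: [0.2, 0.4, -2.0]
opening: 0.0572
t 28.33 tcp [ 0.4987 -0.302   0.0359] yaw -89.95 op 0.0572 F [ 0.2  0.4 -2. ]
tx -0.00 ty 0.89 tz -0.02 yaw -0.0 rows>= 0.2
```

View pics/s12.png

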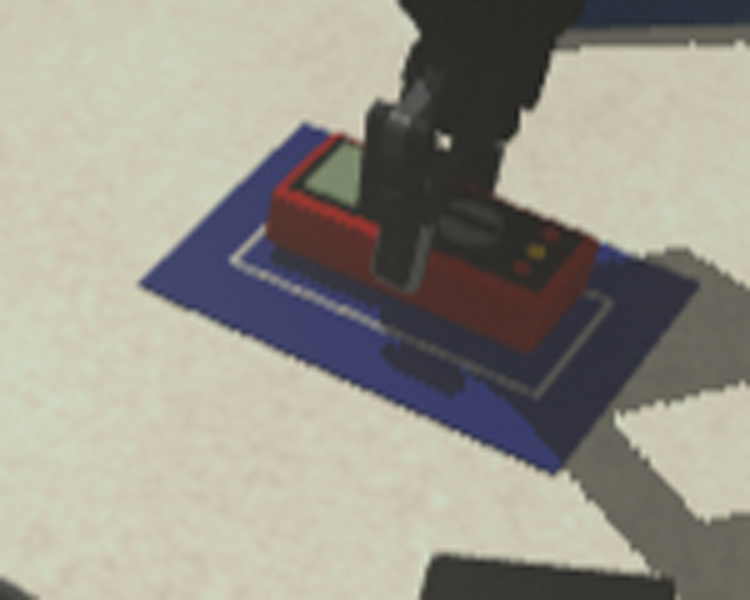

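View pics/t12.png

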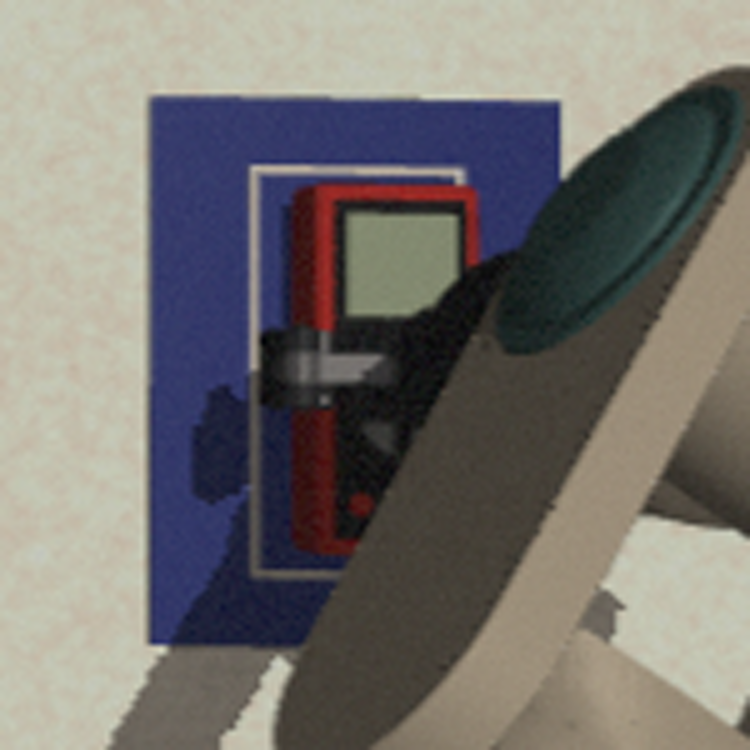

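```bash
python3 - <<'E'
from h import *
t=np.load("top0.npz")
f=lambda a,b,z:(ray(t,435+(a+.5)/5-.5,185+(b+.5)/5-.5,z)*1000).round(1)
print("left bottom edge",f(292,370,.012),"right top edge", f(479,230,.041),f(325,186,.041),f(478,187,.041),"low end",f(325,553,.041),f(294,553,.012))
s=np.load("side0.npz")
g=lambda a,b,z:(ray(s,335+(a+.5)/5-.5,125+(b+.5)/5-.5,z)*1000).round(1)
print(g(338,133,.041),g(276,190,.041),g(600,240,.041),g(540,300,.041), g(268,235,.012),g(530,352,.012))
E
```

```text
left bottom edge [ 499.3 -275.8   12. ] right top edge [ 548.9 -330.7   41. ] [ 563.2 -277.2   41. ] [ 563.9 -330.4   41. ] low end [ 435.9 -277.3   41. ] [ 433.8 -276.6   12. ]
[ 558.9 -325.1   41. ] [ 560.3 -272.4   41. ] [ 433.4 -324.8   41. ] [ 436.7 -273.4   41. ] [ 563.  -277.6   12. ] [ 435.4 -275.5   12. ]
```

```bash
python3 -m handwheel '[{"tx":-0.05,"ty":0.2,"tz":0,"yaw":0},{"tx":-0.05,"ty":0.4,"tz":0,"yaw":0},{"tx":-0.05,"ty":0.6,"tz":0,"yaw":0},{"tx":-0.05,"ty":0.7,"tz":0,"yaw":0},{"tx":-0.05,"ty":0.75,"tz":0,"yaw":0},{"tx":-0.05,"ty":0.75,"tz":0,"yaw":0},{"tx":-0.05,"ty":0.75,"tz":0,"yaw":0}]'; python3 go.py .4985 -.302 .027 -89.9
```

```text
time_s: 29.02
tcp_pos: [0.4993, -0.302, 0.0299]
eef_rot: [-1.571, -0.0, -1.57]
wrist_force: [-0.4, 0.2, -2.3]
opening: 0.0572
t 29.02 tcp [ 0.4993 -0.302   0.0299] yaw -89.95 op 0.0572 F [-0.4  0.2 -2.3]
tx 0.00 ty 0.29 tz -0.08 yaw -0.1 rows>= 0.1
```

```bash
python3 -m handwheel '[{"tx":0,"ty":0.05,"tz":0,"yaw":0},{"tx":0,"ty":0.1,"tz":0,"yaw":0},{"tx":0,"ty":0.15,"tz":0,"yaw":0},{"tx":0,"ty":0.2,"tz":0,"yaw":0},{"tx":0,"ty":0.2,"tz":0,"yaw":0}]'; python3 -m handwheel '[{"tx":0,"ty":0.05,"tz":0,"yaw":0},{"tx":0,"ty":0.05,"tz":0,"yaw":0}]'
```

```text
time_s: 29.43
tcp_pos: [0.4992, -0.3019, 0.0277]
eef_rot: [-1.571, 0.0, -1.57]
wrist_force: [-0.6, 0.3, -2.5]
opening: 0.0573
time_s: 29.6
tcp_pos: [0.4992, -0.3019, 0.0272]
eef_rot: [-1.571, -0.0, -1.57]
wrist_force: [-0.6, -0.5, -2.4]
opening: 0.0571
```

```bash
python3 -m handwheel '[{"tx":0,"ty":0.04,"tz":0,"yaw":0},{"tx":0,"ty":0.04,"tz":0,"yaw":0},{"tx":0,"ty":0.07,"tz":0,"yaw":0},{"tx":0,"ty":0.07,"tz":0,"yaw":0}]'
```

```text
time_s: 29.93
tcp_pos: [0.4993, -0.302, 0.027]
eef_rot: [-1.571, -0.0, -1.57]
wrist_force: [-1.1, 0.8, 1.5]
opening: 0.0569
```

```bash
python3 -m handwheel '[{"tx":0,"ty":0,"tz":0,"yaw":0},{"tx":0,"ty":0,"tz":0,"yaw":0},{"tx":0,"ty":0,"tz":0,"yaw":0},{"tx":0,"ty":0,"tz":0,"yaw":0}]' -0.5;python3 -m handwheel '[{"tx":0,"ty":0,"tz":0,"yaw":0},{"tx":0,"ty":0,"tz":0,"yaw":0},{"tx":0,"ty":0,"tz":0,"yaw":0},{"tx":0,"ty":-1,"tz":0,"yaw":0},{"tx":0,"ty":-3,"tz":0,"yaw":0},{"tx":0,"ty":-6,"tz":0,"yaw":0},{"tx":0,"ty":-9,"tz":0,"yaw":0},{"tx":0,"ty":-12,"tz":0,"yaw":0}]' -1; python3 go.py .5309 .2913 .16 86.45
```

```text
time_s: 30.27
tcp_pos: [0.4994, -0.302, 0.0267]
eef_rot: [-1.57, -0.0, -1.57]
wrist_force: [-0.1, 0.5, 0.4]
opening: 0.0639
time_s: 30.93
tcp_pos: [0.4991, -0.3018, 0.1487]
eef_rot: [-1.571, -0.0, -1.57]
wrist_force: [1.1, 0.1, -0.7]
opening: 0.0854
t 30.93 tcp [ 0.4991 -0.3018  0.1487] yaw -89.95 op 0.0854 F [ 1.1  0.1 -0.7]
tx -59.31 ty -1.14 tz 3.23 yaw -176.4 rows>= 24.6
```

```bash
python3 -m handwheel '[{"tx":-2,"ty":-0.3,"tz":0.2,"yaw":-4},{"tx":-5,"ty":-0.6,"tz":0.4,"yaw":-11},{"tx":-8.5,"ty":-1,"tz":0.5,"yaw":-18},{"tx":-12,"ty":-1.1,"tz":0.6,"yaw":-25},{"tx":-16,"ty":-1.1,"tz":0.8,"yaw":-32},{"tx":-20,"ty":-1.1,"tz":1,"yaw":-39},{"tx":-24,"ty":-1.1,"tz":1.2,"yaw":-46},{"tx":-28,"ty":-1.1,"tz":1.5,"yaw":-53}]' >/dev/null;  python3 go.py .5309 .2913 .16 86.45; python3 - <<'E'
from h import *
from meter import meter
s=cam("side",save="pics/s13.png");np.savez("s13.npz",**s)
t=cam("top",save="pics/t13.png");np.savez("t13.npz",**t)
print(meter(t,(455,560,195,325),.032))
crop(t,455,555,195,325,6,"pics/t13c.png")
E
```

```text
t 31.6 tcp [ 0.5138 -0.0201  0.1587] yaw -36.62 op 0.0853 F [-0.  -0.2 -1.2]
tx -17.20 ty -0.13 tz 26.01 yaw -123.1 rows>= 17.2
((500.2467041015625, -300.4413146972656), (128.43678283691406, 58.02312088012695), 0.06774917989969254)
```

View pics/s13.png

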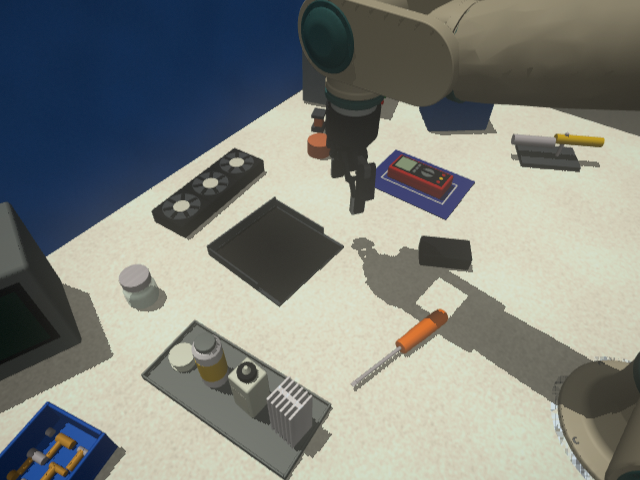

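View pics/t13c.png

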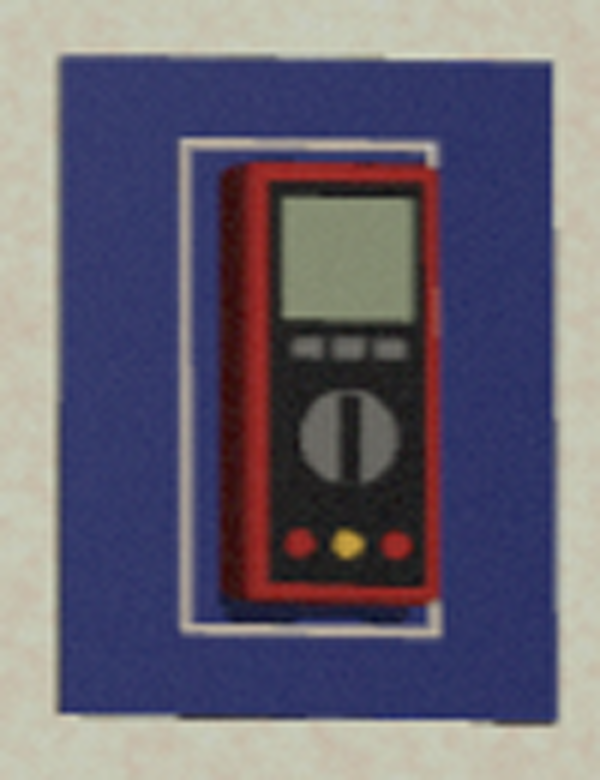

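```bash
python3 - <<'E'
from h import *
t=np.load("t13.npz")
f=lambda a,b,z:(ray(t,455+(a+.5)/6-.5,195+(b+.5)/6-.5,z)*1000).round(1)
print(f(246,165,.032),f(439,166,.032),f(441,603,.032),f(244,604,.032), "base left",f(221,400,.003))
print(np.mean([f(246,165,.032),f(439,166,.032),f(441,603,.032),f(244,604,.032)],0))
s=np.load("s13.npz");crop(s,355,485,140,230,6,"pics/s13c.png")
E
```

```text
[ 563.4 -273.4   32. ] [ 564.2 -329.9   32. ] [ 436.5 -330.2   32. ] [ 435.1 -272.9   32. ] base left [ 494.5 -276.     3. ]
[ 499.8 -301.6   32. ]
```

View pics/s13c.png

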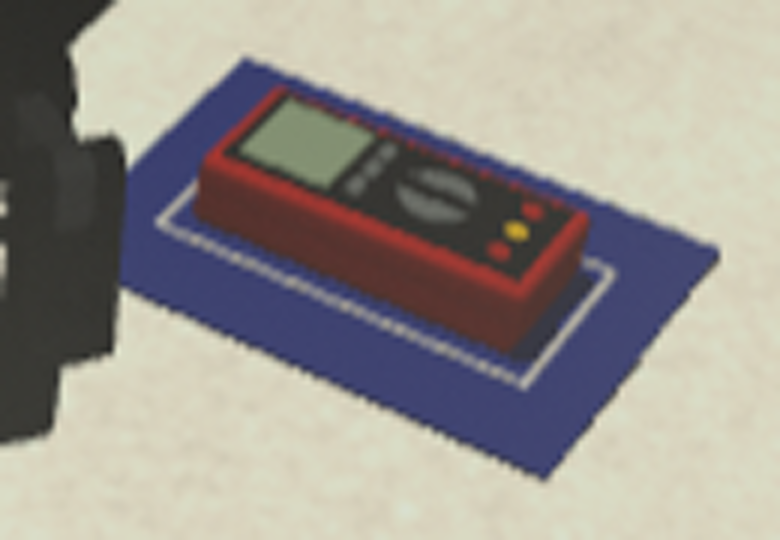

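```bash
python3 -m handwheel '[{"tx":-1.5,"ty":0,"tz":2.2,"yaw":-6},{"tx":-3.5,"ty":0,"tz":5,"yaw":-13},{"tx":-5.5,"ty":0,"tz":8,"yaw":-20},{"tx":-7.5,"ty":0,"tz":11,"yaw":-27},{"tx":-9.5,"ty":0,"tz":14,"yaw":-34},{"tx":-11.5,"ty":0,"tz":17,"yaw":-41},{"tx":-13,"ty":0,"tz":19.5,"yaw":-48},{"tx":-14.5,"ty":0,"tz":22,"yaw":-55}]' >/dev/null;  python3 go.py .5309 .2913 .16 86.45
```

```text
t 32.37 tcp [0.5305 0.2424 0.1584] yaw 18.36 op 0.0853 F [0.7 0.1 0.1]
tx 1.58 ty -0.16 tz 4.63 yaw -68.1 rows>= 9.5
```

```bash
python3 -m handwheel '[{"tx":0.4,"ty":0,"tz":1,"yaw":-7},{"tx":0.8,"ty":0,"tz":2,"yaw":-14},{"tx":1.2,"ty":0,"tz":3,"yaw":-21},{"tx":1.5,"ty":0,"tz":4,"yaw":-28},{"tx":1.5,"ty":0,"tz":4.5,"yaw":-35},{"tx":1.5,"ty":0,"tz":4.5,"yaw":-42},{"tx":1.5,"ty":0,"tz":4.5,"yaw":-49},{"tx":1.5,"ty":0,"tz":4.5,"yaw":-56}]' >/dev/null;  python3 -m handwheel '[{"tx":0,"ty":0,"tz":0,"yaw":-6},{"tx":0,"ty":0,"tz":0,"yaw":-11},{"tx":0,"ty":0,"tz":0,"yaw":-12},{"tx":0,"ty":0,"tz":0,"yaw":-12},{"tx":0,"ty":0,"tz":0,"yaw":-12}]' >/dev/null;python3 go.py .5309 .2913 .0693 86.45
```

```text
t 33.45 tcp [0.5309 0.2882 0.1579] yaw 85.87 op 0.0851 F [-0.8  0.4 -0.2]
tx 0.31 ty 8.86 tz 0.03 yaw -0.6 rows>= 2.1
```

```bash
python3 -m handwheel '[{"tx":0.3,"ty":0,"tz":0,"yaw":-0.6},{"tx":0.3,"ty":1.5,"tz":0,"yaw":-0.6},{"tx":0.3,"ty":3,"tz":0,"yaw":-0.6},{"tx":0.3,"ty":4.5,"tz":0,"yaw":-0.6},{"tx":0.3,"ty":6,"tz":0,"yaw":-0.6},{"tx":0.3,"ty":7.5,"tz":0,"yaw":-0.6},{"tx":0.3,"ty":8.2,"tz":0,"yaw":-0.6},{"tx":0.3,"ty":8.2,"tz":0,"yaw":-0.6}]' >/dev/null; python3 -m handwheel '[{"tx":0,"ty":0.2,"tz":0,"yaw":0},{"tx":0,"ty":0.2,"tz":0,"yaw":0},{"tx":0,"ty":0.2,"tz":0,"yaw":0}]';python3 go.py .5309 .2913 .0693 86.45
```

```text
time_s: 34.37
tcp_pos: [0.5314, 0.2918, 0.0747]
eef_rot: [-1.572, -0.001, 1.512]
wrist_force: [0.3, -0.4, 0.3]
opening: 0.0853
t 34.37 tcp [0.5314 0.2918 0.0747] yaw 86.65 op 0.0853 F [ 0.3 -0.4  0.3]
tx -0.05 ty 0.54 tz 0.05 yaw 0.2 rows>= 0.1
```

```bash
python3 -m handwheel '[{"tx":-0.05,"ty":0.45,"tz":0.05,"yaw":0.2},{"tx":-0.05,"ty":0.5,"tz":0.05,"yaw":0.2},{"tx":-0.05,"ty":0.5,"tz":0.05,"yaw":0.2},{"tx":-0.05,"ty":0.5,"tz":0.05,"yaw":0.2}]';python3 go.py .5309 .2913 .0693 86.45;
```

```text
time_s: 34.7
tcp_pos: [0.5304, 0.291, 0.0686]
eef_rot: [-1.571, 0.0, 1.509]
wrist_force: [0.2, -0.2, -0.7]
opening: 0.0854
t 34.7 tcp [0.5304 0.291  0.0686] yaw 86.45 op 0.0854 F [ 0.2 -0.2 -0.7]
tx 0.03 ty -0.07 tz -0.05 yaw -0.0 rows>= 0.0
```

```bash
python3 -m handwheel '[{"tx":0.02,"ty":0,"tz":-0.05,"yaw":0},{"tx":0.02,"ty":0,"tz":-0.05,"yaw":0},{"tx":0.02,"ty":0,"tz":-0.05,"yaw":0},{"tx":0.02,"ty":0,"tz":-0.05,"yaw":0}]' 0 30; python3 -m handwheel '[{"tx":0,"ty":0,"tz":0,"yaw":0},{"tx":0,"ty":0,"tz":0,"yaw":0},{"tx":0,"ty":0,"tz":0,"yaw":0}]' 1 30;python3 go.py .5309 .2913 .0693 86.45; python3 -m handwheel '[{"tx":0,"ty":-0.5,"tz":0,"yaw":0},{"tx":0,"ty":-1.5,"tz":0,"yaw":0},{"tx":0,"ty":-3,"tz":0,"yaw":0},{"tx":0,"ty":-4.5,"tz":0,"yaw":0},{"tx":0,"ty":-6,"tz":0,"yaw":0},{"tx":0,"ty":-6,"tz":0,"yaw":0}]' ;python3 go.py .5746 -.0047 .13 -3.55;  python3 - <<'E'
from h import *
s=cam("side",save="pics/s14.png")
E
```

```text
time_s: 35.03
tcp_pos: [0.531, 0.2912, 0.0686]
eef_rot: [-1.571, 0.0, 1.509]
wrist_force: [-0.3, -0.8, -1.0]
opening: 0.0429
time_s: 35.28
tcp_pos: [0.531, 0.2912, 0.0688]
eef_rot: [-1.571, 0.0, 1.509]
wrist_force: [0.4, -0.4, 1.4]
opening: 0.0395
t 35.28 tcp [0.531  0.2912 0.0688] yaw 86.45 op 0.0395 F [ 0.4 -0.4  1.4]
tx 0.01 ty -0.05 tz 0.02 yaw -0.0 rows>= 0.0
time_s: 35.78
tcp_pos: [0.5324, 0.292, 0.1331]
eef_rot: [-1.577, -0.003, 1.509]
wrist_force: [0.1, 0.8, 0.3]
opening: 0.0397
t 35.78 tcp [0.5324 0.292  0.1331] yaw 86.45 op 0.0397 F [0.1 0.8 0.3]
tx -29.35 ty 0.25 tz -6.05 yaw 90.0 rows>= 12.6
```

View pics/s14.png

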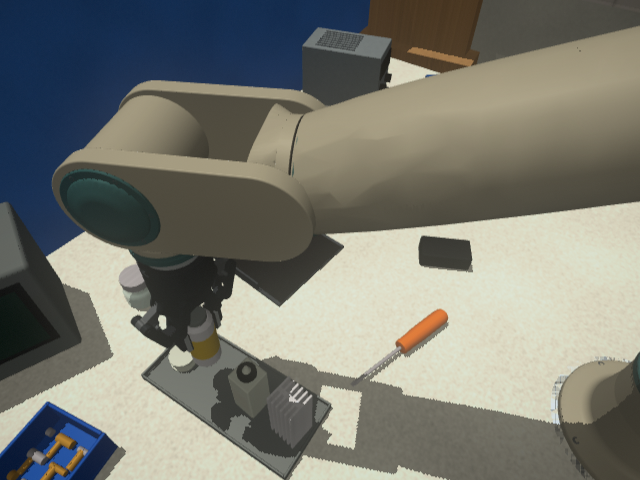

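```bash
python3 -m handwheel '[{"tx":-2,"ty":0,"tz":-0.5,"yaw":4},{"tx":-5,"ty":0,"tz":-1.2,"yaw":11},{"tx":-8.5,"ty":0,"tz":-2,"yaw":18},{"tx":-12,"ty":0,"tz":-2.8,"yaw":25},{"tx":-15.5,"ty":0,"tz":-3.6,"yaw":32},{"tx":-19,"ty":0,"tz":-4.4,"yaw":39},{"tx":-22.5,"ty":0,"tz":-5,"yaw":46},{"tx":-26,"ty":0,"tz":-5.6,"yaw":53}]' >/dev/null;python3 go.py .5746 -.0047 .13 -3.55
```

```text
t 36.5 tcp [0.5701 0.0265 0.1274] yaw 33.11 op 0.0395 F [ 0.5  0.6 -1.6]
tx -1.33 ty -0.26 tz -2.86 yaw 36.7 rows>= 5.1
```

```bash
python3 -m handwheel '[{"tx":-0.4,"ty":0,"tz":-0.8,"yaw":7},{"tx":-0.8,"ty":0,"tz":-1.6,"yaw":14},{"tx":-1.1,"ty":0,"tz":-2.2,"yaw":21},{"tx":-1.1,"ty":0,"tz":-2.2,"yaw":28},{"tx":-1.1,"ty":0,"tz":-2.2,"yaw":35},{"tx":-1.1,"ty":0,"tz":-2.2,"yaw":36.5},{"tx":-1.1,"ty":0,"tz":-2.2,"yaw":36.5},{"tx":-1.1,"ty":0,"tz":-2.2,"yaw":36.5}]' >/dev/null; python3 -m handwheel '[{"tx":0,"ty":0,"tz":0,"yaw":0},{"tx":0,"ty":0,"tz":0,"yaw":0},{"tx":0,"ty":0,"tz":0,"yaw":0}]' >/dev/null;python3 go.py .5746 -.0047 .07 -3.55
```

```text
t 37.42 tcp [0.5736 0.0038 0.1284] yaw -3.01 op 0.039 F [-0.6 -0.1 -1.4]
tx 0.15 ty 5.84 tz -0.85 yaw 0.5 rows>= 1.4
```

```bash
python3 -m handwheel '[{"tx":0.1,"ty":0.5,"tz":-0.4,"yaw":0.5},{"tx":0.12,"ty":1.5,"tz":-0.83,"yaw":0.5},{"tx":0.12,"ty":2.5,"tz":-0.83,"yaw":0.5},{"tx":0.12,"ty":3.5,"tz":-0.83,"yaw":0.5},{"tx":0.12,"ty":4.5,"tz":-0.83,"yaw":0.5},{"tx":0.12,"ty":5,"tz":-0.83,"yaw":0.5},{"tx":0.12,"ty":5,"tz":-0.83,"yaw":0.5},{"tx":0.12,"ty":5,"tz":-0.83,"yaw":0.5}]' >/dev/null; python3 -m handwheel '[{"tx":0,"ty":0,"tz":0,"yaw":0},{"tx":0,"ty":0,"tz":0,"yaw":0}]' ;python3 go.py .5746 -.0047 .07 -3.55
```

```text
time_s: 38.25
tcp_pos: [0.5749, -0.0045, 0.0794]
eef_rot: [-1.571, -0.001, -0.062]
wrist_force: [-0.8, 0.6, -0.7]
opening: 0.0392
t 38.25 tcp [ 0.5749 -0.0045  0.0794] yaw -3.54 op 0.0392 F [-0.8  0.6 -0.7]
tx -0.03 ty 0.94 tz -0.02 yaw 0.0 rows>= 0.2
```

```bash
python3 -m handwheel '[{"tx":-0.03,"ty":0.2,"tz":-0.02,"yaw":0},{"tx":-0.03,"ty":0.4,"tz":-0.02,"yaw":0},{"tx":-0.03,"ty":0.6,"tz":-0.02,"yaw":0},{"tx":-0.03,"ty":0.75,"tz":-0.02,"yaw":0},{"tx":-0.03,"ty":0.8,"tz":-0.02,"yaw":0},{"tx":-0.03,"ty":0.8,"tz":-0.02,"yaw":0},{"tx":-0.03,"ty":0.8,"tz":-0.02,"yaw":0}]';python3 go.py .5746 -.0047 .07 -3.55
```

```text
time_s: 38.83
tcp_pos: [0.5741, -0.0048, 0.0706]
eef_rot: [-1.571, -0.0, -0.062]
wrist_force: [-0.4, 0.2, -1.1]
opening: 0.0394
t 38.83 tcp [ 0.5741 -0.0048  0.0706] yaw -3.55 op 0.0394 F [-0.4  0.2 -1.1]
tx 0.05 ty 0.06 tz 0.01 yaw -0.0 rows>= 0.0
```

```bash
python3 -m handwheel '[{"tx":0.05,"ty":0.05,"tz":0.01,"yaw":0},{"tx":0.05,"ty":0.1,"tz":0.01,"yaw":0},{"tx":0.05,"ty":0.13,"tz":0.01,"yaw":0},{"tx":0.05,"ty":0.13,"tz":0.01,"yaw":0}]';python3 go.py .5746 -.0047 .07 -3.55
```

```text
time_s: 39.17
tcp_pos: [0.5748, -0.0047, 0.0697]
eef_rot: [-1.571, -0.001, -0.062]
wrist_force: [-1.1, -0.5, 2.0]
opening: 0.0394
t 39.17 tcp [ 0.5748 -0.0047  0.0697] yaw -3.55 op 0.0394 F [-1.1 -0.5  2. ]
tx -0.02 ty -0.03 tz -0.01 yaw 0.0 rows>= 0.0
```

Contact at the expected height. Now I'll release, rise and fetch the bottle.

```bash
python3 -m handwheel '[{"tx":0,"ty":0,"tz":0,"yaw":0},{"tx":0,"ty":0,"tz":0,"yaw":0},{"tx":0,"ty":0,"tz":0,"yaw":0},{"tx":0,"ty":0,"tz":0,"yaw":0}]' -0.3; python3 -m handwheel '[{"tx":0,"ty":-1,"tz":0,"yaw":0},{"tx":0,"ty":-3,"tz":0,"yaw":0},{"tx":0,"ty":-5,"tz":0,"yaw":0},{"tx":0,"ty":-7,"tz":0,"yaw":0},{"tx":0,"ty":-8.5,"tz":0,"yaw":0},{"tx":0,"ty":-8.5,"tz":0.5,"yaw":0},{"tx":0,"ty":-8.5,"tz":2.5,"yaw":0},{"tx":0,"ty":-8.5,"tz":5.5,"yaw":0}]' -1; python3 go.py .4603 .2869 .16 85.75
```

```text
time_s: 39.5
tcp_pos: [0.5746, -0.0047, 0.0692]
eef_rot: [-1.571, 0.0, -0.062]
wrist_force: [0.0, -0.1, 0.5]
opening: 0.0553
time_s: 40.17
tcp_pos: [0.578, 0.0494, 0.1541]
eef_rot: [-1.571, -0.0, -0.065]
wrist_force: [-0.2, 0.1, 0.1]
opening: 0.0853
t 40.17 tcp [0.578  0.0494 0.1541] yaw -3.73 op 0.0853 F [-0.2  0.1  0.1]
tx -13.29 ty -0.61 tz 22.94 yaw -89.5 rows>= 12.5
```

```bash
python3 -m handwheel '[{"tx":-1,"ty":0,"tz":2.5,"yaw":-6},{"tx":-2.3,"ty":0,"tz":6,"yaw":-13},{"tx":-3.7,"ty":0,"tz":9,"yaw":-20},{"tx":-5,"ty":0,"tz":12,"yaw":-27},{"tx":-6.5,"ty":0,"tz":15,"yaw":-34},{"tx":-8,"ty":0,"tz":18,"yaw":-41},{"tx":-9.5,"ty":0,"tz":20.5,"yaw":-48},{"tx":-11,"ty":0,"tz":22,"yaw":-55}]' >/dev/null; python3 go.py .4603 .2869 .16 85.75; python3 - <<'E'
from h import *
s=cam("side",save="pics/s15.png")
E
```

```text
t 40.83 tcp [0.4803 0.2792 0.1534] yaw 51.9 op 0.0853 F [-0.   0.  -0.6]
tx -0.63 ty -0.65 tz 2.05 yaw -33.8 rows>= 4.7
```

View pics/s15.png

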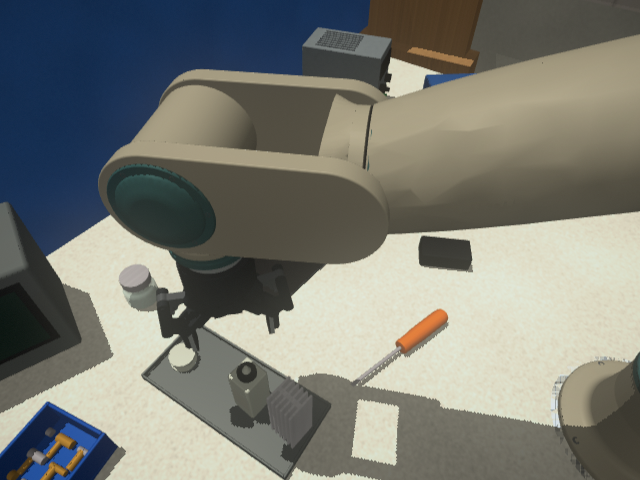

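The bottle and the heatsink are still upright in the tray; the caddy is hidden behind the arm.

```bash
python3 -m handwheel '[{"tx":-0.2,"ty":0,"tz":0.7,"yaw":-7},{"tx":-0.5,"ty":0,"tz":1.5,"yaw":-14},{"tx":-0.6,"ty":0,"tz":2,"yaw":-21},{"tx":-0.6,"ty":0,"tz":2,"yaw":-28},{"tx":-0.6,"ty":0,"tz":2,"yaw":-33.5},{"tx":-0.6,"ty":0,"tz":2,"yaw":-33.5},{"tx":-0.6,"ty":0,"tz":2,"yaw":-33.5},{"tx":-0.6,"ty":0,"tz":2,"yaw":-33.5}]' >/dev/null; python3 -m handwheel '[{"tx":0,"ty":0,"tz":0,"yaw":0},{"tx":0,"ty":0,"tz":0,"yaw":0}]' >/dev/null; python3 go.py .4603 .2869 .0711 85.75
```

```text
t 41.72 tcp [0.4625 0.2843 0.1541] yaw 84.87 op 0.0857 F [ 0.2 -0.3  0.3]
tx 0.24 ty 8.30 tz 0.24 yaw -0.9 rows>= 2.0
```

```bash
python3 -m handwheel '[{"tx":0.24,"ty":0,"tz":0.24,"yaw":-0.9},{"tx":0.24,"ty":1.5,"tz":0.24,"yaw":-0.9},{"tx":0.24,"ty":3,"tz":0.24,"yaw":-0.9},{"tx":0.24,"ty":4.5,"tz":0.24,"yaw":-0.9},{"tx":0.24,"ty":6,"tz":0.24,"yaw":-0.9},{"tx":0.24,"ty":7.3,"tz":0.24,"yaw":-0.9},{"tx":0.24,"ty":8,"tz":0.24,"yaw":-0.9},{"tx":0.24,"ty":8,"tz":0.24,"yaw":-0.9}]' >/dev/null; python3 -m handwheel '[{"tx":0,"ty":0,"tz":0,"yaw":0},{"tx":0,"ty":0,"tz":0,"yaw":0}]' >/dev/null; python3 go.py .4603 .2869 .0711 85.75
```

```text
t 42.55 tcp [0.4608 0.2873 0.0753] yaw 85.86 op 0.0856 F [ 0.7  0.4 -0.2]
tx -0.05 ty 0.42 tz 0.04 yaw 0.1 rows>= 0.1
```

```bash
python3 -m handwheel '[{"tx":-0.03,"ty":0.3,"tz":0,"yaw":0.1},{"tx":-0.03,"ty":0.38,"tz":0,"yaw":0.1},{"tx":-0.03,"ty":0.38,"tz":0,"yaw":0.1},{"tx":-0.03,"ty":0.38,"tz":0,"yaw":0.1}]'>/dev/null; python3 go.py .4603 .2869 .0711 85.75;python3 -m handwheel '[{"tx":0,"ty":0,"tz":0,"yaw":0},{"tx":0,"ty":0,"tz":0,"yaw":0},{"tx":0,"ty":0,"tz":0,"yaw":0},{"tx":0,"ty":0,"tz":0,"yaw":0}]' 0.04 30; python3 -m handwheel '[{"tx":0,"ty":0,"tz":0,"yaw":0},{"tx":0,"ty":0,"tz":0,"yaw":0},{"tx":0,"ty":0,"tz":0,"yaw":0}]' 1 30;python3 go.py .4603 .2869 .0711 85.75
```

```text
t 42.88 tcp [0.4603 0.2867 0.0706] yaw 85.75 op 0.0855 F [-0.1  0.4  0.7]
tx 0.02 ty -0.05 tz 0.00 yaw 0.0 rows>= 0.0
time_s: 43.22
tcp_pos: [0.4603, 0.2867, 0.0705]
eef_rot: [-1.571, 0.0, 1.497]
wrist_force: [0.5, -0.1, 0.0]
opening: 0.0413
time_s: 43.47
tcp_pos: [0.4604, 0.2868, 0.0706]
eef_rot: [-1.571, -0.0, 1.497]
wrist_force: [-0.3, 0.5, 0.5]
opening: 0.0376
t 43.47 tcp [0.4604 0.2868 0.0706] yaw 85.75 op 0.0376 F [-0.3  0.5  0.5]
tx 0.01 ty -0.05 tz 0.01 yaw 0.0 rows>= 0.0
```

```bash
python3 -m handwheel '[{"tx":0,"ty":-0.5,"tz":0,"yaw":0},{"tx":0,"ty":-1.5,"tz":0,"yaw":0},{"tx":0,"ty":-3,"tz":0,"yaw":0},{"tx":0,"ty":-4.5,"tz":0,"yaw":0},{"tx":0,"ty":-6,"tz":0,"yaw":0},{"tx":0,"ty":-6,"tz":-0.5,"yaw":0}]';python3 go.py .5780 .0624 .13 -3.25
```

```text
time_s: 43.97
tcp_pos: [0.4664, 0.2872, 0.1347]
eef_rot: [-1.576, -0.003, 1.497]
wrist_force: [0.8, 0.1, 0.8]
opening: 0.0378
t 43.97 tcp [0.4664 0.2872 0.1347] yaw 85.78 op 0.0378 F [0.8 0.1 0.8]
tx -21.60 ty 0.47 tz -12.78 yaw 89.0 rows>= 12.4
```

```bash
python3 -m handwheel '[{"tx":-1.5,"ty":0,"tz":-1,"yaw":4},{"tx":-4,"ty":0,"tz":-2.5,"yaw":11},{"tx":-7,"ty":0,"tz":-4.2,"yaw":18},{"tx":-10,"ty":0,"tz":-6,"yaw":25},{"tx":-13,"ty":0,"tz":-7.5,"yaw":32},{"tx":-16,"ty":0,"tz":-9.3,"yaw":39},{"tx":-18.5,"ty":0,"tz":-10.8,"yaw":46},{"tx":-20.5,"ty":0,"tz":-12,"yaw":53}]' >/dev/null;python3 go.py .5780 .0624 .13 -3.25;python3 - <<'E'
from h import *
s=cam("side",save="pics/s16.png")
E
```

```text
t 44.63 tcp [0.5705 0.0704 0.1299] yaw 32.32 op 0.038 F [ 0.1  1.  -0.3]
tx 0.21 ty -0.01 tz -1.08 yaw 35.6 rows>= 5.0
```

View pics/s16.png

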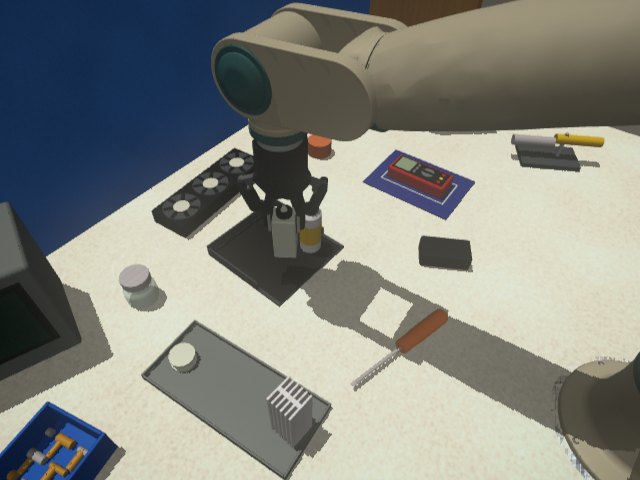

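```bash
python3 -m handwheel '[{"tx":0.1,"ty":0,"tz":-0.2,"yaw":7},{"tx":0.2,"ty":0,"tz":-0.4,"yaw":14},{"tx":0.2,"ty":0,"tz":-0.5,"yaw":21},{"tx":0.2,"ty":0,"tz":-0.5,"yaw":28},{"tx":0.2,"ty":0,"tz":-0.5,"yaw":35},{"tx":0.2,"ty":0,"tz":-0.5,"yaw":35.6},{"tx":0.2,"ty":0,"tz":-0.5,"yaw":35.6},{"tx":0.2,"ty":0,"tz":-0.5,"yaw":35.6}]' >/dev/null;python3 -m handwheel '[{"tx":0,"ty":0,"tz":0,"yaw":0},{"tx":0,"ty":0,"tz":0,"yaw":0}]' >/dev/null;python3 go.py .5780 .0424 .13 -3.25
```

```text
t 45.52 tcp [0.5741 0.0699 0.1304] yaw -2.75 op 0.0373 F [-0.8  0.5 -1.8]
tx 0.52 ty 0.04 tz -2.73 yaw 0.5 rows>= 0.7
```

```bash
python3 -m handwheel '[{"tx":0.2,"ty":0,"tz":-1,"yaw":0.5},{"tx":0.4,"ty":0,"tz":-2,"yaw":0.5},{"tx":0.5,"ty":0,"tz":-2.7,"yaw":0.5},{"tx":0.5,"ty":0,"tz":-2.7,"yaw":0.5},{"tx":0.5,"ty":0,"tz":-2.7,"yaw":0.5},{"tx":0.5,"ty":0,"tz":-2.7,"yaw":0.5}]' >/dev/null;python3 go.py .5780 .0424 .0716 -3.25
```

```text
t 46.02 tcp [0.5778 0.0425 0.1305] yaw -3.37 op 0.0377 F [ 1.1 -0.1 -0.9]
tx 0.02 ty 5.89 tz -0.01 yaw -0.1 rows>= 1.4
```

```bash
python3 -m handwheel '[{"tx":0,"ty":0.7,"tz":0,"yaw":-0.1},{"tx":0,"ty":1.7,"tz":0,"yaw":-0.1},{"tx":0,"ty":2.7,"tz":0,"yaw":-0.1},{"tx":0,"ty":3.7,"tz":0,"yaw":-0.1},{"tx":0,"ty":4.7,"tz":0,"yaw":-0.1},{"tx":0,"ty":5.2,"tz":0,"yaw":-0.1},{"tx":0,"ty":5.2,"tz":0,"yaw":-0.1},{"tx":0,"ty":5.2,"tz":0,"yaw":-0.1}]' >/dev/null;python3 -m handwheel '[{"tx":0,"ty":0,"tz":0,"yaw":0},{"tx":0,"ty":0,"tz":0,"yaw":0}]';python3 go.py .5780 .0424 .0716 -3.25
```

```text
time_s: 46.85
tcp_pos: [0.5783, 0.0427, 0.0793]
eef_rot: [-1.571, -0.002, -0.057]
wrist_force: [-0.7, -1.1, -0.8]
opening: 0.0375
t 46.85 tcp [0.5783 0.0427 0.0793] yaw -3.25 op 0.0375 F [-0.7 -1.1 -0.8]
tx -0.02 ty 0.77 tz -0.03 yaw 0.0 rows>= 0.2
```

```bash
python3 -m handwheel '[{"tx":-0.02,"ty":0.2,"tz":-0.03,"yaw":0},{"tx":-0.02,"ty":0.4,"tz":-0.03,"yaw":0},{"tx":-0.02,"ty":0.55,"tz":-0.03,"yaw":0},{"tx":-0.02,"ty":0.63,"tz":-0.03,"yaw":0},{"tx":-0.02,"ty":0.63,"tz":-0.03,"yaw":0},{"tx":-0.02,"ty":0.63,"tz":-0.03,"yaw":0}]';python3 go.py .5780 .0424 .0716 -3.25
```

```text
time_s: 47.35
tcp_pos: [0.5775, 0.0423, 0.0721]
eef_rot: [-1.571, 0.0, -0.057]
wrist_force: [0.6, 0.2, -0.3]
opening: 0.0379
t 47.35 tcp [0.5775 0.0423 0.0721] yaw -3.25 op 0.0379 F [ 0.6  0.2 -0.3]
tx 0.05 ty 0.05 tz 0.01 yaw -0.0 rows>= 0.0
```

```bash
python3 -m handwheel '[{"tx":0.05,"ty":0.05,"tz":0.01,"yaw":0},{"tx":0.05,"ty":0.1,"tz":0.01,"yaw":0},{"tx":0.05,"ty":0.12,"tz":0.01,"yaw":0},{"tx":0.05,"ty":0.12,"tz":0.01,"yaw":0}]';python3 go.py .5780 .0424 .0716 -3.25
```

```text
time_s: 47.68
tcp_pos: [0.5783, 0.0425, 0.0716]
eef_rot: [-1.571, -0.001, -0.057]
wrist_force: [-1.9, -1.2, 4.5]
opening: 0.0379
t 47.68 tcp [0.5783 0.0425 0.0716] yaw -3.25 op 0.0379 F [-1.9 -1.2  4.5]
tx -0.03 ty -0.00 tz -0.01 yaw 0.0 rows>= 0.0
```

Seated. Release it and go for the heatsink.

```bash
python3 -m handwheel '[{"tx":0,"ty":0,"tz":0,"yaw":0},{"tx":0,"ty":0,"tz":0,"yaw":0},{"tx":0,"ty":0,"tz":0,"yaw":0},{"tx":0,"ty":0,"tz":0,"yaw":0}]' -0.3; python3 -m handwheel '[{"tx":0,"ty":-1,"tz":0,"yaw":0},{"tx":0,"ty":-3,"tz":0,"yaw":0},{"tx":0,"ty":-5,"tz":0,"yaw":0},{"tx":0,"ty":-7,"tz":0,"yaw":0},{"tx":0,"ty":-8.5,"tz":0,"yaw":0},{"tx":-0.5,"ty":-8.5,"tz":1,"yaw":0},{"tx":-1.5,"ty":-8.5,"tz":3,"yaw":0},{"tx":-3,"ty":-8.5,"tz":5.5,"yaw":0}]' -1; python3 go.py .3916 .2832 .16 85.85
```

```text
time_s: 48.02
tcp_pos: [0.578, 0.0424, 0.0708]
eef_rot: [-1.571, 0.0, -0.057]
wrist_force: [-0.2, -0.7, -0.5]
opening: 0.0555
time_s: 48.68
tcp_pos: [0.5509, 0.0992, 0.1556]
eef_rot: [-1.571, 0.0, -0.059]
wrist_force: [0.1, 0.5, -0.0]
opening: 0.0854
t 48.68 tcp [0.5509 0.0992 0.1556] yaw -3.38 op 0.0854 F [ 0.1  0.5 -0. ]
tx -16.99 ty -0.45 tz 17.43 yaw -89.2 rows>= 12.5
```

```bash
python3 -m handwheel '[{"tx":-2,"ty":0,"tz":2.2,"yaw":-6},{"tx":-4.5,"ty":0,"tz":5,"yaw":-13},{"tx":-7,"ty":0,"tz":7.5,"yaw":-20},{"tx":-9.5,"ty":0,"tz":10,"yaw":-27},{"tx":-12,"ty":0,"tz":13,"yaw":-34},{"tx":-14,"ty":0,"tz":15.5,"yaw":-41},{"tx":-15.5,"ty":0,"tz":17,"yaw":-48},{"tx":-16,"ty":0,"tz":18.5,"yaw":-55}]' >/dev/null; python3 go.py .3916 .2832 .16 85.85
```

```text
t 49.35 tcp [0.3991 0.2945 0.1553] yaw 52.24 op 0.0854 F [ 0.8 -0.5  1.2]
tx -1.36 ty -0.47 tz -0.10 yaw -33.6 rows>= 4.7
```

```bash
python3 -m handwheel '[{"tx":-0.7,"ty":0,"tz":0,"yaw":-7},{"tx":-1.3,"ty":0,"tz":0,"yaw":-14},{"tx":-1.3,"ty":0,"tz":0,"yaw":-21},{"tx":-1.3,"ty":0,"tz":0,"yaw":-28},{"tx":-1.3,"ty":0,"tz":0,"yaw":-33.6},{"tx":-1.3,"ty":0,"tz":0,"yaw":-33.6},{"tx":-1.3,"ty":0,"tz":0,"yaw":-33.6},{"tx":-1.3,"ty":0,"tz":0,"yaw":-33.6}]' >/dev/null; python3 -m handwheel '[{"tx":0,"ty":0,"tz":0,"yaw":0},{"tx":0,"ty":0,"tz":0,"yaw":0}]' >/dev/null; python3 go.py .3916 .2832 .068 85.85;python3 - <<'E'
from h import *
s=cam("side",save="pics/s17.png")
E
```

```text
t 50.18 tcp [0.3938 0.2827 0.1559] yaw 85.28 op 0.0853 F [ 0.8 -0.2 -0.4]
tx 0.04 ty 8.79 tz 0.23 yaw -0.6 rows>= 2.1
```

View pics/s17.png

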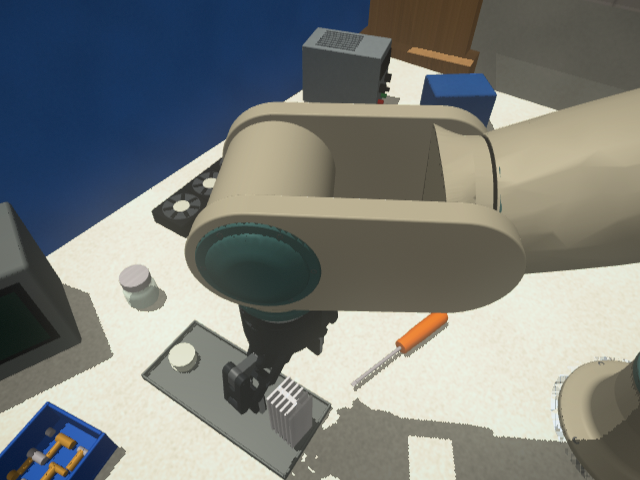

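The heatsink stands at (290,410) with the gripper above it. I'll descend.

```bash
python3 -m handwheel '[{"tx":0.04,"ty":0,"tz":0.23,"yaw":-0.6},{"tx":0.04,"ty":1.5,"tz":0.23,"yaw":-0.6},{"tx":0.04,"ty":3,"tz":0.23,"yaw":-0.6},{"tx":0.04,"ty":4.5,"tz":0.23,"yaw":-0.6},{"tx":0.04,"ty":6,"tz":0.23,"yaw":-0.6},{"tx":0.04,"ty":7.5,"tz":0.23,"yaw":-0.6},{"tx":0.04,"ty":8.4,"tz":0.23,"yaw":-0.6},{"tx":0.04,"ty":8.4,"tz":0.23,"yaw":-0.6}]' >/dev/null; python3 -m handwheel '[{"tx":0,"ty":0,"tz":0,"yaw":0},{"tx":0,"ty":0,"tz":0,"yaw":0}]' >/dev/null; python3 go.py .3916 .2832 .068 85.85
```

```text
t 51.07 tcp [0.3921 0.2835 0.073 ] yaw 85.95 op 0.0857 F [-0.8  0.1 -0. ]
tx -0.04 ty 0.50 tz 0.05 yaw 0.1 rows>= 0.1
```

```bash
python3 -m handwheel '[{"tx":-0.03,"ty":0.3,"tz":0.02,"yaw":0.1},{"tx":-0.03,"ty":0.48,"tz":0.02,"yaw":0.1},{"tx":-0.03,"ty":0.48,"tz":0.02,"yaw":0.1},{"tx":-0.03,"ty":0.48,"tz":0.02,"yaw":0.1}]'>/dev/null; python3 go.py .3916 .2832 .068 85.85;python3 -m handwheel '[{"tx":0,"ty":0,"tz":0,"yaw":0},{"tx":0,"ty":0,"tz":0,"yaw":0},{"tx":0,"ty":0,"tz":0,"yaw":0},{"tx":0,"ty":0,"tz":0,"yaw":0}]' 0 40; python3 -m handwheel '[{"tx":0,"ty":0,"tz":0,"yaw":0},{"tx":0,"ty":0,"tz":0,"yaw":0},{"tx":0,"ty":0,"tz":0,"yaw":0}]' 1 40;python3 go.py .3916 .2832 .068 85.85
```

```text
t 51.4 tcp [0.3915 0.2829 0.0673] yaw 85.85 op 0.0856 F [ 0.1 -0.3  0.6]
tx 0.03 ty -0.07 tz -0.01 yaw 0.0 rows>= 0.0
time_s: 51.73
tcp_pos: [0.3915, 0.2829, 0.0672]
eef_rot: [-1.571, 0.0, 1.498]
wrist_force: [0.5, 1.0, -0.7]
opening: 0.0427
time_s: 51.98
tcp_pos: [0.3916, 0.283, 0.0673]
eef_rot: [-1.571, -0.0, 1.498]
wrist_force: [0.4, 0.6, 1.6]
opening: 0.0397
t 51.98 tcp [0.3916 0.283  0.0673] yaw 85.85 op 0.0397 F [0.4 0.6 1.6]
tx 0.02 ty -0.07 tz -0.00 yaw 0.0 rows>= 0.0
```

```bash
python3 -m handwheel '[{"tx":0,"ty":-0.5,"tz":0,"yaw":0},{"tx":0,"ty":-1.5,"tz":0,"yaw":0},{"tx":0,"ty":-3,"tz":0,"yaw":0},{"tx":0,"ty":-4.5,"tz":0,"yaw":0},{"tx":0,"ty":-6.2,"tz":0,"yaw":0},{"tx":0,"ty":-6.2,"tz":-0.5,"yaw":0}]'>/dev/null;python3 go.py .5780 .125 .13 -3.65
```

```text
t 52.48 tcp [0.3975 0.2835 0.1332] yaw 85.88 op 0.0394 F [ 0.5 -0.4 -1.6]
tx -14.51 ty 0.36 tz -19.14 yaw 89.5 rows>= 12.5
```

```bash
python3 -m handwheel '[{"tx":-1,"ty":0,"tz":-1.5,"yaw":4},{"tx":-2.5,"ty":0,"tz":-3.5,"yaw":11},{"tx":-4.5,"ty":0,"tz":-6,"yaw":18},{"tx":-6.5,"ty":0,"tz":-8.8,"yaw":25},{"tx":-8.5,"ty":0,"tz":-11.5,"yaw":32},{"tx":-10.5,"ty":0,"tz":-14,"yaw":39},{"tx":-12.5,"ty":0,"tz":-16.5,"yaw":46},{"tx":-14,"ty":0,"tz":-18.5,"yaw":53}]' >/dev/null;python3 go.py .5780 .125 .13 -3.65
```

```text
t 53.15 tcp [0.5721 0.1272 0.1281] yaw 32.43 op 0.0397 F [ 0.1 -0.3 -3. ]
tx 0.38 ty -0.19 tz -0.50 yaw 36.1 rows>= 5.0
```

```bash
python3 -m handwheel '[{"tx":0.1,"ty":-0.1,"tz":0,"yaw":7},{"tx":0.2,"ty":-0.2,"tz":0,"yaw":14},{"tx":0.3,"ty":-0.2,"tz":0,"yaw":21},{"tx":0.3,"ty":-0.2,"tz":0,"yaw":28},{"tx":0.3,"ty":-0.2,"tz":0,"yaw":35},{"tx":0.3,"ty":-0.2,"tz":0,"yaw":36},{"tx":0.3,"ty":-0.2,"tz":0,"yaw":36},{"tx":0.3,"ty":-0.2,"tz":0,"yaw":36}]' >/dev/null;python3 -m handwheel '[{"tx":0,"ty":0,"tz":0,"yaw":0},{"tx":0,"ty":0,"tz":0,"yaw":0}]' >/dev/null;python3 go.py .5805 .0915 .13 -3.65
```

```text
t 53.98 tcp [0.5733 0.1311 0.131 ] yaw -3.05 op 0.0398 F [-0.5  0.3 -3.8]
tx 0.93 ty 0.11 tz -3.92 yaw 0.6 rows>= 1.0
```

```bash
python3 -m handwheel '[{"tx":0.2,"ty":0,"tz":-1,"yaw":0.5},{"tx":0.5,"ty":0,"tz":-2,"yaw":0.5},{"tx":0.8,"ty":0,"tz":-3,"yaw":0.5},{"tx":0.9,"ty":0,"tz":-3.7,"yaw":0.5},{"tx":0.9,"ty":0,"tz":-3.9,"yaw":0.5},{"tx":0.9,"ty":0,"tz":-3.9,"yaw":0.5},{"tx":0.9,"ty":0,"tz":-3.9,"yaw":0.5}]' >/dev/null;python3 go.py .5805 .0915 .0683 -3.65; python3 - <<'E'
from h import *
s=cam("side");crop(s,200,350,135,285,5,"pics/s18.png")
E
```

```text
t 54.57 tcp [0.5802 0.0916 0.1312] yaw -3.67 op 0.0395 F [ 0.3  0.8 -3.2]
tx 0.03 ty 6.29 tz -0.01 yaw -0.0 rows>= 1.5
```

View pics/s18.png

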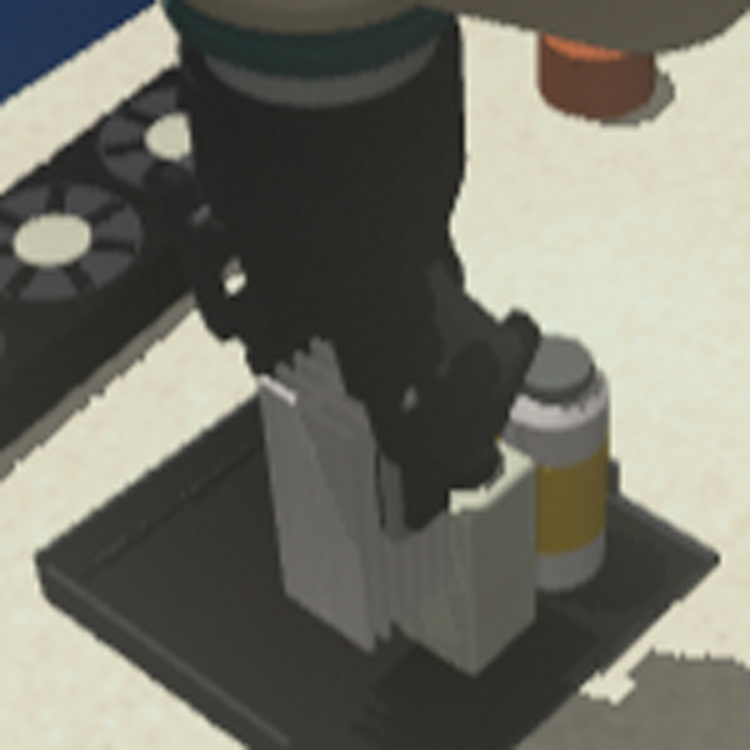

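The bottle and the can stand upright in the caddy, with the heatsink held above its spot. I'll lower it.

```bash
python3 -m handwheel '[{"tx":0,"ty":0.7,"tz":0,"yaw":0},{"tx":0,"ty":1.7,"tz":0,"yaw":0},{"tx":0,"ty":2.7,"tz":0,"yaw":0},{"tx":0,"ty":3.7,"tz":0,"yaw":0},{"tx":0,"ty":4.7,"tz":0,"yaw":0},{"tx":0,"ty":5.5,"tz":0,"yaw":0},{"tx":0,"ty":5.5,"tz":0,"yaw":0},{"tx":0,"ty":5.5,"tz":0,"yaw":0}]' >/dev/null;python3 -m handwheel '[{"tx":0,"ty":0,"tz":0,"yaw":0},{"tx":0,"ty":0,"tz":0,"yaw":0}]';python3 go.py .5805 .0915 .0683 -3.65
```

```text
time_s: 55.45
tcp_pos: [0.5807, 0.0918, 0.077]
eef_rot: [-1.571, -0.002, -0.064]
wrist_force: [0.2, 0.1, -2.0]
opening: 0.0397
t 55.45 tcp [0.5807 0.0918 0.077 ] yaw -3.65 op 0.0397 F [ 0.2  0.1 -2. ]
tx -0.02 ty 0.87 tz -0.03 yaw 0.0 rows>= 0.2
```

```bash
python3 -m handwheel '[{"tx":0,"ty":0.2,"tz":-0.03,"yaw":0},{"tx":0,"ty":0.4,"tz":-0.03,"yaw":0},{"tx":0,"ty":0.6,"tz":-0.03,"yaw":0},{"tx":0,"ty":0.73,"tz":-0.03,"yaw":0},{"tx":0,"ty":0.73,"tz":-0.03,"yaw":0},{"tx":0,"ty":0.73,"tz":-0.03,"yaw":0}]';python3 go.py .5805 .0915 .0683 -3.65
```

```text
time_s: 55.95
tcp_pos: [0.5801, 0.0914, 0.0688]
eef_rot: [-1.571, 0.0, -0.064]
wrist_force: [0.1, -0.4, -2.7]
opening: 0.0398
t 55.95 tcp [0.5801 0.0914 0.0688] yaw -3.65 op 0.0398 F [ 0.1 -0.4 -2.7]
tx 0.04 ty 0.05 tz 0.01 yaw 0.0 rows>= 0.0
```

```bash
python3 -m handwheel '[{"tx":0.04,"ty":0.05,"tz":0.01,"yaw":0},{"tx":0.04,"ty":0.1,"tz":0.01,"yaw":0},{"tx":0.04,"ty":0.12,"tz":0.01,"yaw":0},{"tx":0.04,"ty":0.12,"tz":0.01,"yaw":0}]';python3 go.py .5805 .0915 .0683 -3.65
```

```text
time_s: 56.28
tcp_pos: [0.5807, 0.0915, 0.0683]
eef_rot: [-1.571, -0.0, -0.064]
wrist_force: [-2.7, -1.1, 3.8]
opening: 0.0393
t 56.28 tcp [0.5807 0.0915 0.0683] yaw -3.65 op 0.0393 F [-2.7 -1.1  3.8]
tx -0.02 ty 0.00 tz -0.00 yaw 0.0 rows>= 0.0
```

Seated. Release, rise and move the arm out of the camera's way.

```bash
python3 -m handwheel '[{"tx":0,"ty":0,"tz":0,"yaw":0},{"tx":0,"ty":0,"tz":0,"yaw":0},{"tx":0,"ty":0,"tz":0,"yaw":0},{"tx":0,"ty":0,"tz":0,"yaw":0}]' -0.3; python3 -m handwheel '[{"tx":0,"ty":-1,"tz":0,"yaw":0},{"tx":0,"ty":-3,"tz":0,"yaw":0},{"tx":0,"ty":-5,"tz":0,"yaw":0},{"tx":0,"ty":-7,"tz":0,"yaw":0},{"tx":0,"ty":-9.5,"tz":0,"yaw":0},{"tx":-1.5,"ty":-11,"tz":0,"yaw":0},{"tx":-4,"ty":-12.5,"tz":0,"yaw":0},{"tx":-7,"ty":-13,"tz":0,"yaw":0}]' -1;python3 -m handwheel '[{"tx":-3,"ty":-1,"tz":0,"yaw":0},{"tx":-6,"ty":-2,"tz":0,"yaw":0},{"tx":-9,"ty":-3,"tz":0,"yaw":0},{"tx":-11,"ty":-4,"tz":0,"yaw":0},{"tx":-12,"ty":-5,"tz":0,"yaw":0},{"tx":-12,"ty":-5,"tz":0,"yaw":0}]'; python3 - <<'E'
from h import *
s=cam("side",save="pics/s19.png");np.savez("s19.npz",**s)
t=cam("top",save="pics/t19.png");np.savez("t19.npz",**t)
E
```

```text
time_s: 56.62
tcp_pos: [0.5807, 0.0915, 0.0676]
eef_rot: [-1.571, -0.0, -0.064]
wrist_force: [-0.6, 0.7, 0.2]
opening: 0.0551
time_s: 57.28
tcp_pos: [0.5113, 0.096, 0.201]
eef_rot: [-1.57, -0.005, -0.064]
wrist_force: [0.1, -0.2, 1.0]
opening: 0.0855
time_s: 57.78
tcp_pos: [0.3904, 0.104, 0.251]
eef_rot: [-1.569, -0.006, -0.063]
wrist_force: [1.0, -0.8, 1.2]
opening: 0.0852
```

View pics/s19.png

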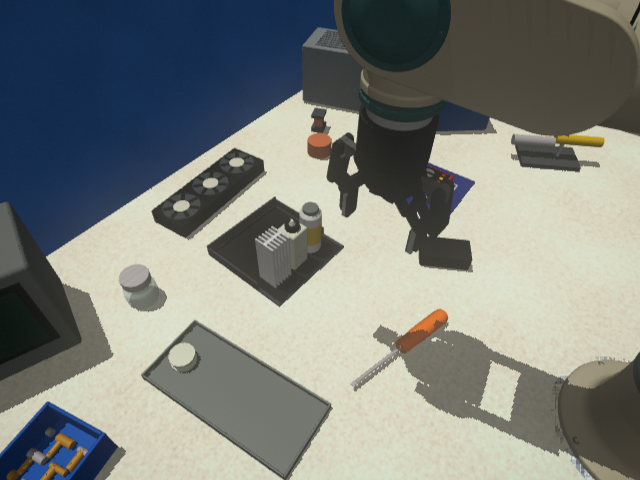

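View pics/t19.png

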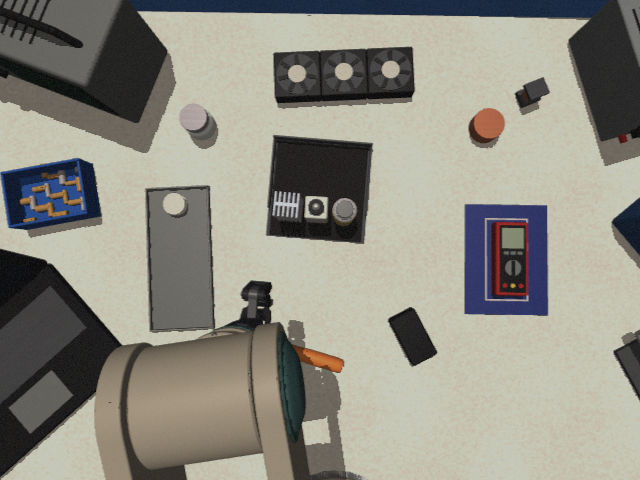

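```bash
python3 - <<'E'
from h import *
for a,b,W in [("top0","t19",{"hs":(272,302,190,220),"bottle":(303,330,195,224),"can":(330,359,199,225),"reel":(160,192,190,220),"caddycorner":(262,285,130,150)}),("side0","s19",{"hs":(254,294,225,288),"can":(299,324,202,253),"reel":(165,202,340,375)})]:
    A=cv2.cvtColor(np.load(a+".npz")["image"],cv2.COLOR_RGB2GRAY).astype(np.float32);B=cv2.cvtColor(np.load(b+".npz")["image"],cv2.COLOR_RGB2GRAY).astype(np.float32)
    for n,(u0,u1,v0,v1) in W.items():
        k=5;T=cv2.resize(A[v0:v1,u0:u1],None,fx=k,fy=k,interpolation=cv2.INTER_CUBIC);S=cv2.resize(B[v0-6:v1+6,u0-6:u1+6],None,fx=k,fy=k,interpolation=cv2.INTER_CUBIC)
        r=cv2.matchTemplate(S,T,cv2.TM_CCOEFF_NORMED);_,m,_,l=cv2.minMaxLoc(r)
        print(a,n,"px shift",l[0]/k-6,l[1]/k-6,round(m,3))
t=np.load("t19.npz");crop(t,260,380,130,250,5,"pics/t19c.png")
from plant import robot;s=robot.sense();print(s["time_s"],s["tcp_pos"],np.abs(s["qvel"]).max())
E
```

```text
top0 hs px shift 0.20000000000000018 -0.20000000000000018 0.977
top0 bottle px shift 0.0 -0.20000000000000018 0.982
top0 can px shift 0.0 -0.20000000000000018 0.982
top0 reel px shift 0.0 0.0 0.998
top0 caddycorner px shift 0.0 0.0 0.999
side0 hs px shift 0.0 0.0 0.951
side0 can px shift -0.20000000000000018 -0.20000000000000018 0.993
side0 reel px shift 0.0 0.0 1.0
57.8833 [0.39131569 0.10363766 0.24838911] 0.039445931976605134
```

View pics/t19c.png

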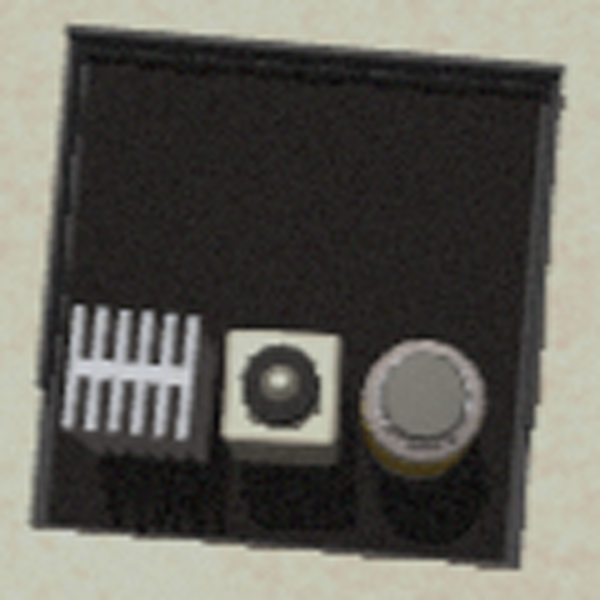

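All three are back within about 0.2 px (0.4 mm) of where they started, upright. The meter lies centred in the outline and the gripper is clear of everything. I'll let the arm settle, then hand in.

```bash
python3 -m handwheel '[{"tx":0,"ty":0,"tz":0,"yaw":0},{"tx":0,"ty":0,"tz":0,"yaw":0},{"tx":0,"ty":0,"tz":0,"yaw":0}]'; python3 -c "
from plant import robot
print(robot.close_job())"
```

```text
time_s: 58.13
tcp_pos: [0.3912, 0.1035, 0.2468]
eef_rot: [-1.571, 0.002, -0.064]
wrist_force: [-0.4, 0.5, -0.1]
opening: 0.0855
the job is handed in; nothing more can be done
None
```

The job is done and handed in at 58 s of the 128 s allowed. I stood the heatsink, bottle and can upright in the tray and laid the meter face up on the mat. Then I put the can, bottle and heatsink back in the caddy.

**Last checks:**
- **Returned objects:** in the camera images all three are upright and within about 0.2 px (roughly 0.4 mm) of where they started.
- **Reel:** it shows no movement in either view.
- **Meter:** it lies about 1 mm from the outline's centre and about 0.1° off its direction. I measured this from the top view just after placing it. The final top view still shows it inside the outline.
- **Gripper:** it was open and touching nothing at hand-in, and the highest wrist force I read was about 6 N.

**Disagreement:** the side and top cameras put the mat centre up to about 4 mm apart across the mat, a bit beyond the stated calibration. Within each view, the meter and the outline agreed to about 1 mm. No check failed.

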